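# Make up a tea tray and a coffee tray for two guest rooms

### The arm

A 7-joint arm with a two-finger parallel gripper is mounted at the origin on a cart in front of the work surface, level with it; the furniture and walls round the work are solid. World frame = base frame: x ahead of the robot, y to its left, z up, the work surface at z = 0. Lengths are in m, angles in degrees, forces in N, time in s.
With the tool pointing down it reaches from about 0.35 to 0.9 m from the base axis. Payload 7.2 kg.
Tool frame: the origin (TCP) lies between the finger pads; the fingertips stand 25 mm ahead of it and the grasp point (between the pads) lies 6 mm ahead of it (robot.tip_reach is the distance from the TCP to the fingertips, in m); z points along the fingers, y is the line along which they close (so a half turn about z gives the same grasp; the last joint's range is limited). The gripper opens to 88 mm and grips with 3 to 60 N. Pads are 20 mm wide; open, the fingers measure 115 mm over their backs; the gripper's body (75 mm by 178 mm) begins 61 mm behind the grasp point.
Start: joints at [69.775, 23.554, -0.728, 91.456, 0.321, 64.991, -4.71], TCP at [0.176, -0.6, 0.248] pointing down, gripper open.
Joint ranges: [-169.25, 169.25], [-16.82, 113.86], [-84.01, 82.57], [7.8, 145.47], [-59.2, 239.2], [7.22, 106.19], [-163.78, 163.78]. Speed limits (degrees/s): [136.94, 136.94, 172.46, 172.46, 180, 180, 180].

### API

Orientations are given as [roll, pitch, yaw] about the fixed x, y, z axes, in that order (R = Rz(yaw) Ry(pitch) Rx(roll)).
In Python, from plant import status, cams, workorder, robot gives the robot as it stands. The module is installed in compiled form; this text tells all that it offers.
- The arm moves only by the tool drive_tool, never from a script. Its argument "rows" is a list of rows, each an object of numbers: "x", "y", "z": the shift along the tool's x, y, z in units of 0.6 m (1.0 is 0.6 m); "rx", "ry", "rz": the turn, a rotation vector about the tool's x, y, z in units of 120 degrees (1.0 is 120 degrees); "grip": the closure, from -1 (fully open) to 1 (shut). In form: [{"x": .., "y": .., "z": .., "rx": .., "ry": .., "rz": .., "grip": ..}, ...]. A call has 1 to 10 rows; each row is the pose to reach, as a shift and turn from the pose commanded when the call began, along the tool's axes at that moment; what a row does not reach only later rows make up. A row lasts 1/10 s, in which the tool goes at most 50 mm and 8.59 degrees, less where a joint would pass 70% of its speed; a pose out of reach is approached as far as the arm can. A call with a number of a shift or a turn outside -1 to 1 is refused whole. A call with a gripper value outside its range is refused whole. The fingers move at their own pace and stop on an object; "grip_force" is the grip in N (left out, the last holds). Time passes only in rows, so rows that repeat a pose let the fingers close. It gives the time, the measured TCP pose, the force, the opening and the grip force at its end, in the units of the state.
- status.observe(): the state, without advancing time (a new reading comes with each control period).
- cams.snapshot(name): name is "side" or "top" or "wrist"; returns a dict with "frame" (384x512x3 uint8, red, green, blue), "K" (3x3 intrinsics, pixels), "view" (4x4, takes a point from world to camera coordinates); the wrist camera has in their place "mount" (4x4, takes a point from camera to tool coordinates, whose origin is the TCP and whose axes are the flange's). Camera axes: x right, y down, z forward; pixel columns grow to the right and rows downward; lengths in m; the calibration is good to about 2 mm. A picture is of the moment at which its call begins: read the wrist's pose just before it. There is no depth.
- workorder.hand_in(): hands the job in; it is judged then, once.
The state is a dict: "t": time; "joint_positions": joint angles; "qd": joint speeds; "joint_torque": joint torques, N m; "position": TCP position; "tcp_rot": TCP orientation; "wrist_force": force on the tool from outside, world axes, zero at the start; "ft_torque": the same for the moment, N m; "gripper_width": finger opening in m; "grip_force": force on a finger pad.
Only numpy, scipy, OpenCV 4.12 (cv2) and the standard library are available. Lean on these libraries where they do the work, as an engineer would, in place of code of your own. Each camera call takes 0.05 s, during which the arm holds its last target. There are 200 camera calls.

### The job

Make up the two guest-room trays. The pale tray gets the tea things: lay the green carton on its sloping rest, back end against the backstop, put the smaller red carton squarely on top of it, also back against the backstop, and stand the mug in the round cup well. The dark tray gets the coffee things: the brown carton on the rest against its backstop and the small terracotta cup standing in the cup well; set both cups down gently, and do not knock or shift the salt shaker and the spice jar.

Things in the scene. Friction and masses are not known exactly. Their poses are not given: they have to be found in the camera images.
- tea_tray: Pale wooden tray, fixed. mm: origin under board's middle, x to back, y left, z up. Board x -60..66, y +/-131, top z 12, flat. Carton rest on y=68, 58 wide: surface falls back 15 deg, from x -57, z 48 to x 40, z 22, where a 78 wide backstop stands square to it, 60 high. Cup well at (0,-72): floor z 12 in a ring of inner diameter 100, wall 6, top z 20.
- coffee_tray: Dark wooden tray, fixed, same axes, measures, sloping rest (15 deg down to the back) and backstop as the pale tray; only its cup well, also centred at (0, -72) mm, floor z 12, is smaller: ring of inner diameter 66 mm, wall 6, top z 20.
- green_carton: Green tea carton, pale yellow band, leaf picture; rigid, 90 (x) x 66 (y) x 45 mm high, 0.12 kg, lying flat. Origin: centre of underside, z up. Grip across the 66 mm. Lying home its origin is at about (-3.5, 68.0, 33.7) mm in the pale tray's frame, its z leaning 15 deg to the tray's +x. Either end may be at the back.
- red_carton: Smaller red fruit-tea carton, amber band, berry picture; rigid, 80 (x) x 56 (y) x 35 mm high, 0.08 kg, lying flat. Origin: centre of underside, z up. Grip across the 56 mm. Home on the green carton its origin is at about (13.0, 68.0, 75.8) mm in the pale tray's frame, leaning likewise; the backstop rises 15 mm past its underside. Either end may be at the back.
- brown_carton: Brown coffee carton, tan band, picture of beans; rigid, 90 (x) x 60 (y) x 50 mm high, 0.15 kg, lying flat. Origin: centre of underside, z up. Grip across the 60 mm. Lying home its origin is at about (-3.5, 68.0, 33.7) mm in the dark tray's frame, its z leaning 15 deg to the tray's +x. Either end may be at the back.
- mug: Mug, dark grey over pale green, upright, open, 94 mm high, 0.18 kg. Origin on the underside, z up; round body 82 mm across, foot 80, its axis at x 0, y +17 mm; handle out to y -58, z 16..88. Pinch the rim wall (about 10 mm between the pads) from above with one finger inside, e.g. at x +/-38, y 17 closing along x; a handle grip may swing. Any turn will do in the well, handle clear of the cartons.
- cup: Small terracotta espresso cup, upright, 58 mm high, 0.14 kg. Origin on the underside, z up; round bowl 66 mm across at the rim, foot 45, its axis at x 0, y +13 mm; ear handle, 8 mm thick in x, reaches to y -47, z 12..55. Grip the bowl across in x near the rim, or pinch the handle. Any turn will do in the well.
- salt_shaker: Bystander to leave standing where it is: clear salt shaker, grey cap, 44 mm across, 90 mm high, light, loose. Origin: centre of underside.
- spice_jar: Bystander to leave standing where it is: spice jar, red cap, 45 mm across, 106 mm high, light, loose. Origin: centre of underside.
Mind the look-alikes: they are no part of the job. What is shaped like the red_carton but purple is not meant.

How it is judged:
By the outcome, as a careful person would: the job done as asked, in the order asked, and still so for the second after the job is handed in, with the robot touching nothing.
It also fails if it takes over 136 s, if anything falls off the work surface, if the arm or the gripper's body presses on something with over 40 N, if the wrist force passes 120 N, or if a joint passes its speed limit or range.

## Working session

There is one attempt and no reset: what is moved stays moved. The work goes in short steps, Python scripts to look and compute and a tool call to move; the robot and the scene stay as the last step left them, time stands still between calls to the robot, and variables do not carry over. Pictures are saved under pics/ and viewed, at most 14 in all, crops included, and the job is handed in when it is done.

Besides the shell and the picture viewer there is one more tool, called after "Request:" in YAML: its name, and indented under it one key for each argument. drive_tool: Moves the arm, as the interface text tells. Its arguments: {"type":"object","properties":{"rows":{"type":"array"},"grip_force":{"type":"number"}},"required":["rows"]}

```bash
mkdir -p pics; ls
python3 - <<'E'
from plant import status,cams,robot
import cv2,numpy as np
s=status.observe();print(s)
print([a for a in dir(robot) if a[0]!='_'])
for n in("top","side"):
    d=cams.snapshot(n);cv2.imwrite(f"pics/{n}0.png",d["frame"][:,:,::-1]);np.savez(f"{n}0.npz",**d)
    print(n,d["K"].round(1).tolist(),d["view"].round(3).tolist())
d=cams.snapshot("wrist");print(d["K"].tolist(),d["mount"].round(4).tolist())
E
```

```text
pics
{'t': 0.0, 'joint_positions': array([69.77612491, 23.59636337, -0.73045401, 91.50207427,  0.31951298,
       64.98974968, -4.70959423]), 'qd': array([-0.04906441, -0.06586511, -0.02799589,  0.01865001,  0.10430716,
       -0.04954254, -0.02029697]), 'joint_torque': array([ 1.08592827e-03, -5.87945724e+01,  6.42452929e-01, -2.91073358e+01,
       -5.37544023e-02,  1.85412692e-02,  1.27643752e-04]), 'position': array([ 0.17545269, -0.59940171,  0.24686268]), 'tcp_rot': array([-1.79913911e+02,  4.04384164e-03,  1.63191915e+01]), 'wrist_force': array([ 0.23551922, -0.67588135, -0.51393911]), 'ft_torque': array([0.0065231 , 0.02616604, 0.03591971]), 'grip_force': 0.0, 'gripper_width': 0.0878611828533524}
['Unreachable', 'tip_reach']
top [[423.9, 0.0, 254.3], [0.0, 423.9, 187.2], [0.0, 0.0, 1.0]] [[-0.025, -1.0, 0.0, 0.016], [-0.987, 0.024, -0.158, 0.485], [0.158, -0.004, -0.987, 1.215], [0.0, 0.0, 0.0, 1.0]]
side [[442.0, 0.0, 248.5], [0.0, 442.0, 189.6], [0.0, 0.0, 1.0]] [[-0.691, -0.723, 0.009, 0.347], [-0.618, 0.584, -0.527, 0.307], [0.375, -0.37, -0.85, 1.311], [0.0, 0.0, 0.0, 1.0]]
[[319.17244010950486, 0.0, 254.0265624944006], [0.0, 319.17244010950486, 189.48837476183866], [0.0, 0.0, 1.0]] [[-0.0002, -0.9651, -0.2618, 0.0726], [1.0, -0.0001, -0.0005, 0.0014], [0.0004, -0.2618, 0.9651, -0.1368], [0.0, 0.0, 0.0, 1.0]]
```

View pics/top0.png

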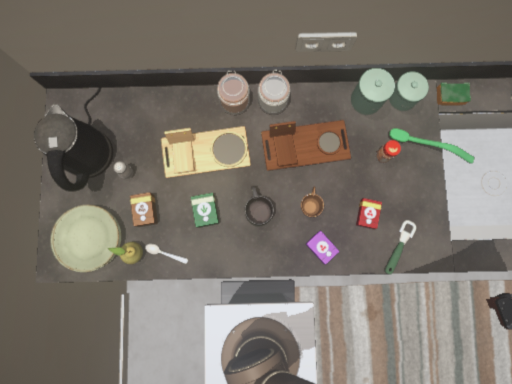

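View pics/side0.png

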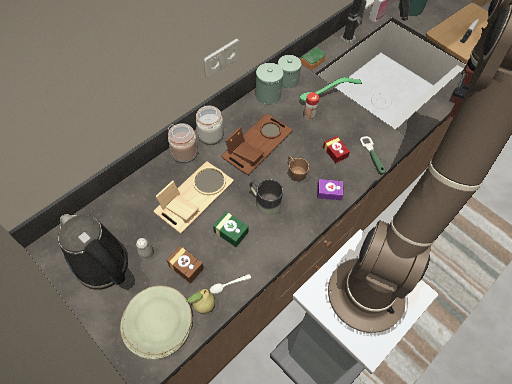

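```bash
cat > h.py <<'E'
import numpy as np,cv2
from scipy.spatial.transform import Rotation as R
from plant import status,cams
def cam(n):
    s=status.observe();d=cams.snapshot(n)
    if n=="wrist":
        T=np.eye(4);T[:3,:3]=R.from_euler('xyz',s['tcp_rot'],degrees=True).as_matrix();T[:3,3]=s['position']
        d['view']=np.linalg.inv(T@d['mount'])
    d['s']=s;return d
def cast(d,uv,z):
    V=d['view'];Rm,t=V[:3,:3],V[:3,3];c=-Rm.T@t
    uv=np.atleast_2d(np.asarray(uv,float));r=np.c_[uv,np.ones(len(uv))]@np.linalg.inv(d['K']).T@Rm
    return c+r*((z-c[2])/r[:,2])[:,None]
def proj(d,P):
    P=np.atleast_2d(P);q=(P@d['view'][:3,:3].T+d['view'][:3,3])@d['K'].T
    return q[:,:2]/q[:,2:]
def big(mask,box=None):
    m=mask.astype(np.uint8)
    if box:
        k=np.zeros_like(m);a,b,c,e=box;k[b:e,a:c]=1;m&=k
    m=cv2.morphologyEx(m,cv2.MORPH_CLOSE,np.ones((3,3)))
    cs,_=cv2.findContours(m,cv2.RETR_EXTERNAL,cv2.CHAIN_APPROX_NONE)
    return max(cs,key=cv2.contourArea)[:,0,:]
def rect(d,c,z):
    """min-area rectangle of contour cast on plane z: centre mm, sides mm, yaw of long side deg"""
    p=cast(d,c,z)[:,:2]*1000
    (cx,cy),(w,h),a=cv2.minAreaRect(p.astype(np.float32))
    if w<h: w,h,a=h,w,a+90
    return [round(float(v),1) for v in (cx,cy,w,h,(a+90)%180-90)]
E
python3 - <<'E'
from h import *
d=dict(np.load("top0.npz"));e=dict(np.load("side0.npz"))
for x in(d,e):print("cam",-x['view'][:3,:3].T@x['view'][:3,3])
a=cv2.resize(d['frame'][110:275,105:425],None,fx=2.5,fy=2.5,interpolation=cv2.INTER_CUBIC)
cv2.imwrite("pics/crop.png",a[:,:,::-1])
hsv=cv2.cvtColor(d['frame'],cv2.COLOR_RGB2HSV)
for n,p in dict(green=(196,202),red=(365,205),brown=(135,215),tea=(220,140),tearest=(180,155),dark=(345,140),darkrest=(285,150),mug=(255,205),cup=(306,205),counter=(230,190)).items():print(n,hsv[p[1],p[0]])
E
```

```text
cam [0.28767367 0.00859963 1.27661079]
cam [-0.06257009  0.55640112  1.27255926]
green [ 34  24 230]
red [ 27 105 220]
brown [ 13 111 175]
tea [ 20  43 153]
tearest [ 24  69 229]
dark [ 11 115  93]
darkrest [ 11 142 135]
mug [  8  41 112]
cup [ 14 114 188]
counter [ 18  37 117]
```

View pics/crop.png

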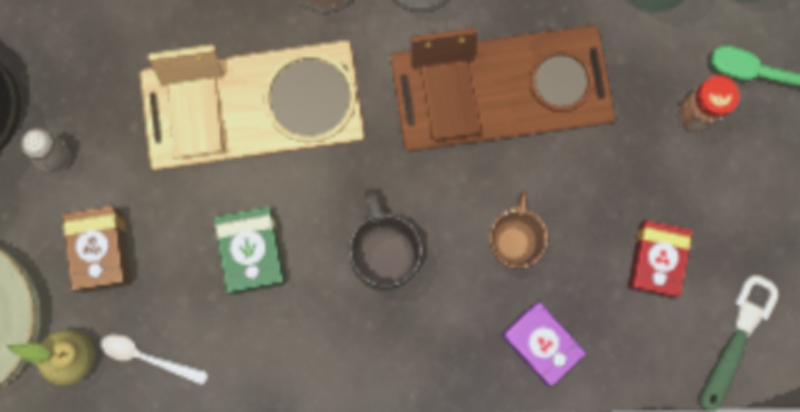

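In the crop (2.5×, offset 105,110), the candidates by top-view pixel are:
- **Green carton:** (204,210). Look-alikes are the green sponge (454,93) and the green spoon (400,135).
- **Red carton:** (370,214), with amber band. Look-alikes are the purple carton (323,248) and the spice-jar cap (391,149).
- **Brown carton:** (143,209), against the dark tray.
- **Mug:** (260,210), dark.
- **Cup:** (312,205).

Both trays have their backstops on the far side and the rest on the left.

Run:
```python
from h import *
d=dict(np.load("top0.npz"));e=dict(np.load("side0.npz"))
C=lambda *p:[(105+(u+.5)/2.5-.5,110+(v+.5)/2.5-.5) for u,v in p]
def show(n,p,z):
    q=cast(d,C(*p),z)[:,:2]*1000;c=q.mean(0);L=[round(float(np.hypot(*(q[i]-q[i-1]))),0) for i in range(len(q))]
    v=(q[0]-q[1]);print(n,c.round(0),"sides",L,"yaw",round(float(np.degrees(np.arctan2(v[1],v[0]))-90),1))
show("tea",[(141,71),(352,41),(363,139),(152,168)],.012)
show("dark",[(391,58),(600,28),(614,120),(405,150)],.012)
show("green",[(214,218),(273,209),(284,285),(226,293)],.045)
show("red",[(643,221),(692,229),(682,297),(631,290)],.035)
show("brown",[(63,215),(115,208),(123,283),(72,291)],.05)
for n,p,z in[("teawell",(311,98),.012),("darkwell",(561,81),.012),("mug rim",(387,250),.094),("cup rim",(519,238),.058),("salt cap",(37,143),.09),("spice cap",(720,95),.106)]:print(n,(cast(d,C(p),z)[0]*1000).round(0))
print("canisters",(cast(d,[(233,92),(274,92)],.11)*1000).round(0))
```

```text
tea [604. 150.] sides [123.0, 262.0, 125.0, 258.0] yaw 7.0
dark [ 617. -158.] sides [117.0, 262.0, 118.0, 258.0] yaw 7.0
green [421. 151.] sides [89.0, 70.0, 90.0, 68.0] yaw 7.4
red [ 400. -333.] sides [83.0, 58.0, 82.0, 60.0] yaw -10.8
brown [427. 332.] sides [90.0, 61.0, 89.0, 59.0] yaw 6.4
teawell [611.  78.  12.]
darkwell [ 625. -230.   12.]
mug rim [413.  -9.  94.]
cup rim [ 427. -163.   58.]
salt cap [546. 387.  90.]
spice cap [ 579. -392.  106.]
canisters [[754.  59. 110.]
 [751. -60. 110.]]
```

```bash
cat > plan.py <<'E'
import json,os,sys,math
from h import *
F="cmd.json"
def Rt(yaw,lean=0): return R.from_euler('xyz',[180,lean,yaw],degrees=True)
def load():
    if os.path.exists(F):
        c=json.load(open(F));return np.array(c[0]),R.from_quat(c[1])
    return np.array([.176,-.6,.248]),Rt(16.32)
def plan(*calls):
    """each call: list of (x,y,z,yaw,lean,[n]) TCP world mm; prints rows; chains the commanded pose"""
    p0,R0=load()
    print("err mm (meas-cmd):",((status.observe()['position']-p0)*1000).round(1))
    for wps in calls:
        print("CALL")
        for w in wps:
            R1=Rt(w[3],w[4]);s=R0.inv().apply(np.array(w[:3])/1000-p0)/.6
            rv=(R0.inv()*R1).as_rotvec(degrees=True)/120
            s=s.round(4);rv=rv.round(4)
            print(*s,"|",*rv, "dist mm",round(float(np.linalg.norm(s)*600)))
        p0=p0+R0.apply(s*.6);R0=R0*R.from_rotvec(rv*120,degrees=True)
    json.dump([p0.tolist(),R0.as_quat().tolist()],open(F,"w"))
E
python3 - <<'E'
from plan import *
plan([(400,-370,250,-10,0)])
E
```

```text
err mm (meas-cmd): [-0.5  0.5 -1. ]
CALL
0.466 -0.263 -0.0033 | 0.0 -0.0 0.2193 dist mm 321
```

Request:
drive_tool:
  rows:
    - {"x": 0.466, "y": -0.263, "z": -0.0033, "rx": 0, "ry": 0, "rz": 0.2193, "grip": -1}
    - {"x": 0.466, "y": -0.263, "z": -0.0033, "rx": 0, "ry": 0, "rz": 0.2193, "grip": -1}
    - {"x": 0.466, "y": -0.263, "z": -0.0033, "rx": 0, "ry": 0, "rz": 0.2193, "grip": -1}
    - {"x": 0.466, "y": -0.263, "z": -0.0033, "rx": 0, "ry": 0, "rz": 0.2193, "grip": -1}
    - {"x": 0.466, "y": -0.263, "z": -0.0033, "rx": 0, "ry": 0, "rz": 0.2193, "grip": -1}
    - {"x": 0.466, "y": -0.263, "z": -0.0033, "rx": 0, "ry": 0, "rz": 0.2193, "grip": -1}
    - {"x": 0.466, "y": -0.263, "z": -0.0033, "rx": 0, "ry": 0, "rz": 0.2193, "grip": -1}
    - {"x": 0.466, "y": -0.263, "z": -0.0033, "rx": 0, "ry": 0, "rz": 0.2193, "grip": -1}
    - {"x": 0.466, "y": -0.263, "z": -0.0033, "rx": 0, "ry": 0, "rz": 0.2193, "grip": -1}
    - {"x": 0.466, "y": -0.263, "z": -0.0033, "rx": 0, "ry": 0, "rz": 0.2193, "grip": -1}

```text
t: 1.15
position: [0.3983, -0.3711, 0.2495]
tcp_rot: [180.0, 0.0, -10.1]
wrist_force: [-0.3, -0.7, -0.3]
gripper_width: 0.088
grip_force: 0.0
```

Run:
```python
from plan import *
d=cam("wrist");cv2.imwrite("pics/w1.png",d['frame'][:,:,::-1]);import pickle;pickle.dump(d,open("w1.pkl","wb"))
print(d['s']['t'],d['s']['position'],d['s']['tcp_rot'])
plan([(420,-100,250,7,0)],[(420,150,250,7,0)])
```

```text
1.15 [ 0.39833719 -0.37105657  0.24945617] [ 1.79970967e+02  4.22943591e-02 -1.01181037e+01]
err mm (meas-cmd): [-1.7 -1.2 -0.5]
CALL
-0.0453 -0.4489 -0.0 | -0.0 -0.0 -0.1416 dist mm 271
CALL
0.0508 -0.4136 -0.0 | -0.0 -0.0 -0.0 dist mm 250
```

View pics/w1.png

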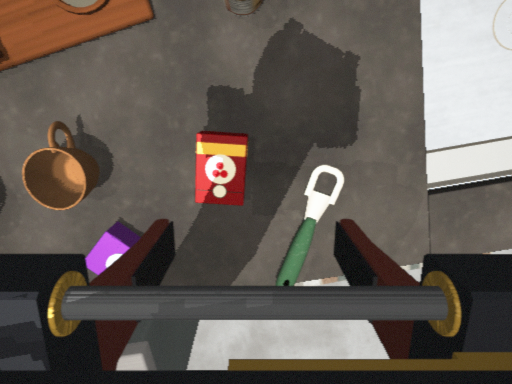

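Request:
drive_tool:
  rows:
    - {"x": -0.0453, "y": -0.4489, "z": 0, "rz": -0.1416, "rx": 0, "ry": 0, "grip": -1}
    - {"x": -0.0453, "y": -0.4489, "z": 0, "rz": -0.1416, "rx": 0, "ry": 0, "grip": -1}
    - {"x": -0.0453, "y": -0.4489, "z": 0, "rz": -0.1416, "rx": 0, "ry": 0, "grip": -1}
    - {"x": -0.0453, "y": -0.4489, "z": 0, "rz": -0.1416, "rx": 0, "ry": 0, "grip": -1}
    - {"x": -0.0453, "y": -0.4489, "z": 0, "rz": -0.1416, "rx": 0, "ry": 0, "grip": -1}
    - {"x": -0.0453, "y": -0.4489, "z": 0, "rz": -0.1416, "rx": 0, "ry": 0, "grip": -1}
    - {"x": -0.0453, "y": -0.4489, "z": 0, "rz": -0.1416, "rx": 0, "ry": 0, "grip": -1}
    - {"x": -0.0453, "y": -0.4489, "z": 0, "rz": -0.1416, "rx": 0, "ry": 0, "grip": -1}

```text
t: 2.0
position: [0.4194, -0.1012, 0.2497]
tcp_rot: [180.0, -0.0, 6.9]
wrist_force: [0.4, -0.3, 0.3]
gripper_width: 0.0879
grip_force: 0.0
```

Run:
```python
from h import *
import pickle
d=cam("wrist");pickle.dump(d,open("w2.pkl","wb"));cv2.imwrite("pics/w2.png",d['frame'][:,:,::-1])
d0=pickle.load(open("w1.pkl","rb"))
hsv=cv2.cvtColor(d0['frame'],cv2.COLOR_RGB2HSV)
h,s,v=hsv[...,0].astype(int),hsv[...,1],hsv[...,2]
m=((h<6)|(h>172)|((h>12)&(h<30)&(v>150)))&(s>120)&(v>60)
c=big(m,(185,115,260,225));print(rect(d0,c,.035))
print(d0['frame'][200:209,220],d0['frame'][170,192:200],d0['frame'][170,238:252])
```

```text
[406.5, -334.7, 82.7, 56.5, -14.3]
[[128  20  18]
 [129  27  25]
 [127  25  27]
 [121  23  19]
 [ 79  49  44]
 [ 66  58  52]
 [ 69  63  59]
 [ 65  57  53]
 [ 62  59  54]] [[107  98  89]
 [108  99  91]
 [112  99  88]
 [145  80  74]
 [217  73  70]
 [240  81  79]
 [242  83  82]
 [242  83  83]] [[135  28  26]
 [135  32  32]
 [134  29  30]
 [135  29  30]
 [131  25  27]
 [124  24  24]
 [108  18  20]
 [ 80  21  23]
 [ 58  39  40]
 [ 50  46  41]
 [ 52  49  48]
 [ 49  49  47]
 [ 55  51  48]
 [ 50  50  44]]
```

View pics/w2.png

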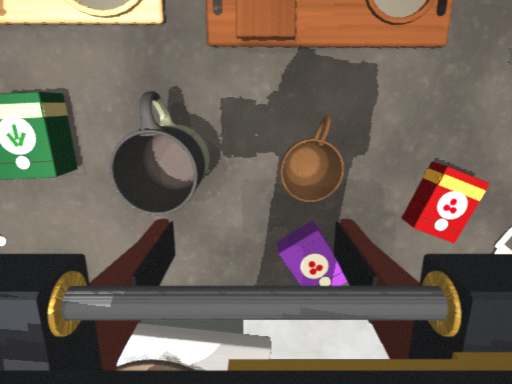

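Request:
drive_tool:
  rows:
    - {"x": 0.0508, "y": -0.4136, "z": 0, "grip": -1}
    - {"x": 0.0508, "y": -0.4136, "z": 0, "grip": -1}
    - {"x": 0.0508, "y": -0.4136, "z": 0, "grip": -1}
    - {"x": 0.0508, "y": -0.4136, "z": 0, "grip": -1}
    - {"x": 0.0508, "y": -0.4136, "z": 0, "grip": -1}
    - {"x": 0.0508, "y": -0.4136, "z": 0, "grip": -1}
    - {"x": 0.0508, "y": -0.4136, "z": 0, "grip": -1}
    - {"x": 0.0508, "y": -0.4136, "z": 0, "grip": -1}

```text
validation failed for argument at $.ro...
```

Run:
```python
from h import *
import pickle
d=cam("wrist");pickle.dump(d,open("w3.pkl","wb"));cv2.imwrite("pics/w3.png",d['frame'][:,:,::-1])
d2=pickle.load(open("w2.pkl","rb"))
print("mug",cast(d2,[(157,171)],.094)*1000,"cup",cast(d2,[(312,170)],.058)*1000)
```

```text
mug [[419.92960858 -10.93980904  94.        ]] cup [[ 431.69727745 -162.13816019   58.        ]]
```

View pics/w3.png

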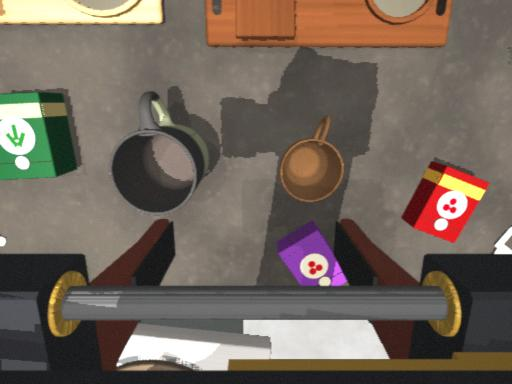

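Request:
drive_tool:
  rows:
    - {"x": 0.0508, "y": -0.4136, "z": 0, "rx": 0, "ry": 0, "rz": 0, "grip": -1}
    - {"x": 0.0508, "y": -0.4136, "z": 0, "rx": 0, "ry": 0, "rz": 0, "grip": -1}
    - {"x": 0.0508, "y": -0.4136, "z": 0, "rx": 0, "ry": 0, "rz": 0, "grip": -1}
    - {"x": 0.0508, "y": -0.4136, "z": 0, "rx": 0, "ry": 0, "rz": 0, "grip": -1}
    - {"x": 0.0508, "y": -0.4136, "z": 0, "rx": 0, "ry": 0, "rz": 0, "grip": -1}
    - {"x": 0.0508, "y": -0.4136, "z": 0, "rx": 0, "ry": 0, "rz": 0, "grip": -1}
    - {"x": 0.0508, "y": -0.4136, "z": 0, "rx": 0, "ry": 0, "rz": 0, "grip": -1}
    - {"x": 0.0508, "y": -0.4136, "z": 0, "rx": 0, "ry": 0, "rz": 0, "grip": -1}

```text
t: 2.9
position: [0.4201, 0.1479, 0.2493]
tcp_rot: [180.0, 0.0, 6.8]
wrist_force: [-0.5, 0.2, -0.5]
gripper_width: 0.0879
grip_force: 0.0
```

Run:
```python
from h import *
import pickle
d=cam("wrist");pickle.dump(d,open("w3.pkl","wb"));cv2.imwrite("pics/w3.png",d['frame'][:,:,::-1])
```

```text
(no output)
```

View pics/w3.png

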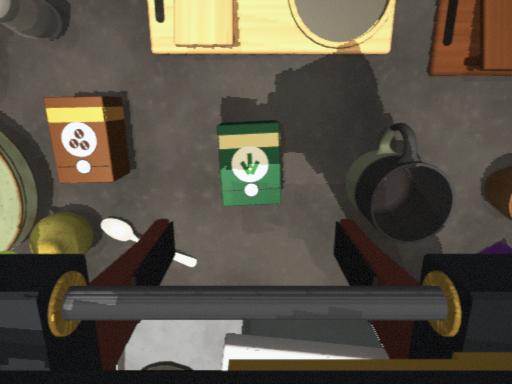

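Run:
```python
from h import *
import pickle
d=pickle.load(open("w3.pkl","rb"))
def f(n,p,z):
    q=cast(d,p,z)*1000;print(n,q[:,:2].round(1).tolist(),"mean",q.mean(0).round(1))
    if len(q)==4:
        a=q[0]+q[1]-q[2]-q[3];print("  L,W",np.linalg.norm(a)/2,np.linalg.norm(q[0]-q[1]),"yaw",np.degrees(np.arctan2(a[1],a[0])))
f("green",[(219,136),(280,133),(282,204),(223,206)],.045)
f("front edge",[(152,50),(394,50)],.012)
f("mugrim",[(403,199)],.094)
g=d['frame'].astype(int)
print(g[118:140:2,232].tolist());print(g[200:212,232].tolist())
```

```text
green [[454.4, 188.2], [465.2, 124.5], [387.5, 111.3], [377.3, 176.7]] mean [421.1 150.2  45. ]
  L,W 78.3659121147162 64.59812731981634 yaw 9.051395259732093
front edge [[534.3, 271.8], [565.4, 11.0]] mean [549.8 141.4  12. ]
mugrim [[421.3, 3.5]] mean [421.3   3.5  94. ]
[[55, 51, 44], [53, 52, 50], [25, 38, 28], [4, 38, 20], [37, 78, 50], [39, 80, 51], [39, 80, 53], [36, 78, 50], [88, 103, 66], [214, 194, 125], [213, 192, 125]]
[[72, 133, 88], [72, 133, 87], [69, 132, 84], [69, 132, 85], [69, 130, 85], [68, 120, 84], [90, 92, 76], [96, 88, 81], [96, 88, 81], [98, 94, 85], [95, 90, 81], [99, 94, 86]]
```

Run:
```python
from plan import *
plan([(424,150.5,90,8.5,0),(424,150.5,45,8.5,0),(424,150.5,33,8.5,0)],[(424,150.5,230,7,0)])
```

```text
err mm (meas-cmd): [ 0.1 -2.1 -0.6]
CALL
0.0067 -0.0 0.2666 | -0.0 -0.0 -0.0125 dist mm 160
0.0067 -0.0 0.3416 | -0.0 -0.0 -0.0125 dist mm 205
0.0067 -0.0 0.3616 | -0.0 -0.0 -0.0125 dist mm 217
CALL
0.0 -0.0 -0.3283 | -0.0 -0.0 0.0125 dist mm 197
```

Request:
drive_tool:
  rows:
    - {"x": 0.0067, "y": 0, "z": 0.2666, "rx": 0, "ry": 0, "rz": -0.0125, "grip": -1}
    - {"x": 0.0067, "y": 0, "z": 0.2666, "rx": 0, "ry": 0, "rz": -0.0125, "grip": -1}
    - {"x": 0.0067, "y": 0, "z": 0.2666, "rx": 0, "ry": 0, "rz": -0.0125, "grip": -1}
    - {"x": 0.0067, "y": 0, "z": 0.2666, "rx": 0, "ry": 0, "rz": -0.0125, "grip": -1}
    - {"x": 0.0067, "y": 0, "z": 0.3016, "rx": 0, "ry": 0, "rz": -0.0125, "grip": -1}
    - {"x": 0.0067, "y": 0, "z": 0.3416, "rx": 0, "ry": 0, "rz": -0.0125, "grip": -1}
    - {"x": 0.0067, "y": 0, "z": 0.3616, "rx": 0, "ry": 0, "rz": -0.0125, "grip": -1}
    - {"x": 0.0067, "y": 0, "z": 0.3616, "rx": 0, "ry": 0, "rz": -0.0125, "grip": -1}

```text
t: 3.75
position: [0.4237, 0.1498, 0.0326]
tcp_rot: [180.0, 0.1, 8.4]
wrist_force: [0.2, -0.8, 0.2]
gripper_width: 0.0879
grip_force: 0.0
```

Request:
drive_tool:
  rows:
    - {"x": 0, "y": 0, "z": 0, "rx": 0, "ry": 0, "rz": 0, "grip": 1}
    - {"x": 0, "y": 0, "z": 0, "rx": 0, "ry": 0, "rz": 0, "grip": 1}
    - {"x": 0, "y": 0, "z": 0, "rx": 0, "ry": 0, "rz": 0, "grip": 1}
    - {"x": 0, "y": 0, "z": 0, "rx": 0, "ry": 0, "rz": 0, "grip": 1}
    - {"x": 0, "y": 0, "z": 0, "rx": 0, "ry": 0, "rz": 0, "grip": 1}
  grip_force: 20

```text
t: 4.25
position: [0.4244, 0.151, 0.0337]
tcp_rot: [-180.0, -0.1, 8.5]
wrist_force: [-1.5, -0.9, 7.1]
gripper_width: 0.0662
grip_force: 19.9
```

Request:
drive_tool:
  rows:
    - {"x": 0, "y": 0, "z": -0.0283, "rx": 0, "ry": 0, "rz": 0, "grip": 1}
    - {"x": 0, "y": 0, "z": -0.0783, "rx": 0, "ry": 0, "rz": 0.0125, "grip": 1}
    - {"x": 0, "y": 0, "z": -0.1483, "rx": 0, "ry": 0, "rz": 0.0125, "grip": 1}
    - {"x": 0, "y": 0, "z": -0.2283, "rx": 0, "ry": 0, "rz": 0.0125, "grip": 1}
    - {"x": 0, "y": 0, "z": -0.3283, "rx": 0, "ry": 0, "rz": 0.0125, "grip": 1}
    - {"x": 0, "y": 0, "z": -0.3283, "rx": 0, "ry": 0, "rz": 0.0125, "grip": 1}
    - {"x": 0, "y": 0, "z": -0.3283, "rx": 0, "ry": 0, "rz": 0.0125, "grip": 1}

```text
t: 4.95
position: [0.4245, 0.1508, 0.2315]
tcp_rot: [180.0, -0.3, 7.0]
wrist_force: [-0.3, -0.5, -1.9]
gripper_width: 0.066
grip_force: 19.9
```

Run:
```python
from plan import *
import pickle
d=cam("wrist");pickle.dump(d,open("w4.pkl","wb"));cv2.imwrite("pics/w4.png",d['frame'][:,:,::-1])
plan([(500,170,230,7,0)])
```

```text
err mm (meas-cmd): [-0.4 -0.2 -0.3]
CALL
0.1297 -0.0168 -0.0 | -0.0 -0.0 -0.0 dist mm 78
```

View pics/w4.png

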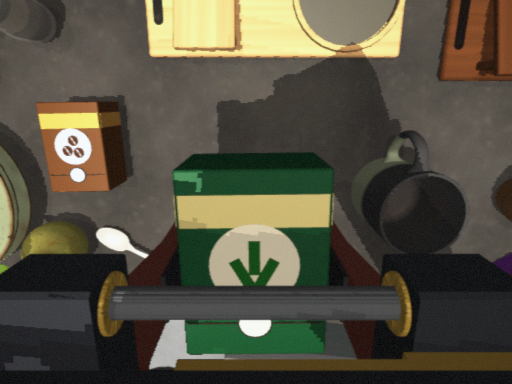

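Request:
drive_tool:
  rows:
    - {"x": 0.0697, "y": -0.01, "z": 0, "rx": 0, "ry": 0, "rz": 0, "grip": 1}
    - {"x": 0.1297, "y": -0.0168, "z": 0, "rx": 0, "ry": 0, "rz": 0, "grip": 1}
    - {"x": 0.1297, "y": -0.0168, "z": 0, "rx": 0, "ry": 0, "rz": 0, "grip": 1}
    - {"x": 0.1297, "y": -0.0168, "z": 0, "rx": 0, "ry": 0, "rz": 0, "grip": 1}
    - {"x": 0.1297, "y": -0.0168, "z": 0, "rx": 0, "ry": 0, "rz": 0, "grip": 1}

```text
t: 5.5
position: [0.498, 0.1699, 0.2279]
tcp_rot: [180.0, 0.2, 7.0]
wrist_force: [-1.2, -0.1, -1.4]
gripper_width: 0.0658
grip_force: 19.9
```

Run:
```python
from h import *
import pickle
d=pickle.load(open("w4.pkl","rb"))
T=lambda q:((q-d['s']['position'])@R.from_euler('xyz',d['s']['tcp_rot'],degrees=True).as_matrix()*1000).round(1)
print("held (tool frame)",T(cast(d,[(254,153),(254,170),(254,352)],.243)).tolist())
d=cam("wrist");pickle.dump(d,open("w5.pkl","wb"));cv2.imwrite("pics/w5.png",d['frame'][:,:,::-1]);print(d['s']['position'])
hsv=cv2.cvtColor(d['frame'],cv2.COLOR_RGB2HSV)
m=(hsv[...,0]>14)&(hsv[...,0]<32)&(hsv[...,1]>60)&(hsv[...,2]>110)
```

```text
held (tool frame) [[53.7, 1.1, -11.3], [46.9, 1.1, -11.3], [-40.4, 1.1, -11.7]]
[0.49802393 0.16985692 0.22790037]
```

View pics/w5.png

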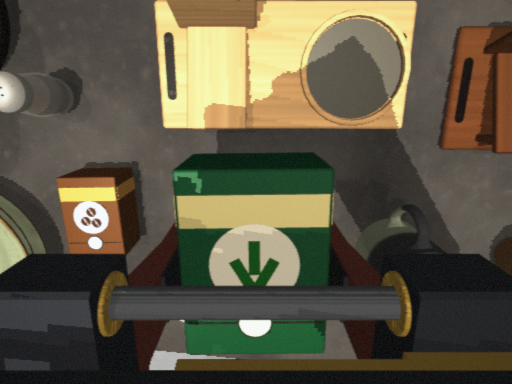

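Run:
```python
from h import *
import pickle
d=pickle.load(open("w5.pkl","rb"))
g=d['frame'].astype(int)
print("row edge col300",g[120:134,290].sum(1),"left row60",g[60,154:170].sum(1),"right row 100",g[100,398:412].sum(1))
print("rest row90",g[90,180:196].sum(1),g[90,240:256].sum(1))
q=cast(d,[(164,127),(402,127),(355,67)],.012)*1000;print(q.round(1))
q=cast(d,[(304,67),(406,67),(354,11),(354,125)],.02)*1000;print("ring",q.round(1))
q=cast(d,[(188,124),(247,124)],.048)*1000;print("rest front",q.round(1))
```

```text
row edge col300 [480 477 471 472 456 451 412 363 242 143 157 163 166 175] left row60 [225 223 223 258 441 575 620 635 637 636 597 432 225 190 188 187] right row 100 [638 641 636 642 632 612 521 355 262 247 253 247 255 256]
rest row90 [658 657 659 661 662 658 625 593 624 648 653 647 651 656 656 657] [643 639 634 630 606 521 413 400 397 445 572 648 664 667 673 673]
[[532.6 271.5  12. ]
 [564.3  14.9  12. ]
 [618.1  78.1  12. ]]
ring [[610.7 131.6  20. ]
 [623.3  29.1  20. ]
 [666.9  91.8  20. ]
 [560.2  69.6  20. ]]
rest front [[542.3 238.9  48. ]
 [549.3 181.9  48. ]]
```

```bash
cat >> plan.py <<'E'
TEA=(608.5,150.3,7.);
def tp(tray,P,dx,dz,a,h,lean=15):
    """TCP waypoint: carton origin P in tray mm, offset dx along slope (back), dz normal; grasp at carton (a,h), TCP h+6"""
    x=np.array([np.cos(np.radians(lean)),0,-np.sin(np.radians(lean))]);z=np.array([-x[2],0,x[0]])
    p=np.array(P)+x*(a+dx)+z*(h+6+dz);q=R.from_euler('z',tray[2],degrees=True).apply(p)
    return (q[0]+tray[0],q[1]+tray[1],q[2],tray[2],lean)
E
python3 - <<'E'
from plan import *
G=(-3.5,68,33.7)
w=lambda dx,dz:tp(TEA,G,dx,dz,-3,27)
print(w(0,0))
plan([w(-12,60)],[w(-12,25),w(-12,10),w(-12,3)],[w(-6,3),w(0,3),w(6,3)])
E
```

```text
(np.float64(602.3401601899465), np.float64(218.05433490489204), np.float64(66.3520094028468), 7.0, 15)
err mm (meas-cmd): [-1.8 -0.1 -1.5]
CALL
0.1856 -0.0588 0.171 | -0.0 -0.125 -0.0 dist mm 155
CALL
0.0 0.0 0.0583 | -0.0 0.0 -0.0 dist mm 35
0.0 0.0 0.0833 | -0.0 0.0 -0.0 dist mm 50
0.0 0.0 0.095 | -0.0 0.0 -0.0 dist mm 57
CALL
0.01 0.0 -0.0 | -0.0 0.0 -0.0 dist mm 6
0.02 0.0 -0.0 | -0.0 0.0 -0.0 dist mm 12
0.03 0.0 -0.0 | -0.0 0.0 -0.0 dist mm 18
```

Request:
drive_tool:
  rows:
    - {"x": 0.09, "y": -0.03, "z": 0.05, "rx": 0, "ry": -0.06, "rz": 0, "grip": 1}
    - {"x": 0.1856, "y": -0.0588, "z": 0.1, "rx": 0, "ry": -0.125, "rz": 0, "grip": 1}
    - {"x": 0.1856, "y": -0.0588, "z": 0.171, "rx": 0, "ry": -0.125, "rz": 0, "grip": 1}
    - {"x": 0.1856, "y": -0.0588, "z": 0.171, "rx": 0, "ry": -0.125, "rz": 0, "grip": 1}
    - {"x": 0.1856, "y": -0.0588, "z": 0.171, "rx": 0, "ry": -0.125, "rz": 0, "grip": 1}
    - {"x": 0.1856, "y": -0.0588, "z": 0.171, "rx": 0, "ry": -0.125, "rz": 0, "grip": 1}
    - {"x": 0.1856, "y": -0.0588, "z": 0.171, "rx": 0, "ry": -0.125, "rz": 0, "grip": 1}

```text
t: 6.25
position: [0.6058, 0.2188, 0.1302]
tcp_rot: [-180.0, 14.8, 7.0]
wrist_force: [0.1, 0.3, -0.8]
gripper_width: 0.0659
grip_force: 19.9
```

Request:
drive_tool:
  rows:
    - {"x": 0, "y": 0, "z": 0.03, "rx": 0, "ry": 0, "rz": 0, "grip": 1}
    - {"x": 0, "y": 0, "z": 0.0583, "rx": 0, "ry": 0, "rz": 0, "grip": 1}
    - {"x": 0, "y": 0, "z": 0.0733, "rx": 0, "ry": 0, "rz": 0, "grip": 1}
    - {"x": 0, "y": 0, "z": 0.0833, "rx": 0, "ry": 0, "rz": 0, "grip": 1}
    - {"x": 0, "y": 0, "z": 0.09, "rx": 0, "ry": 0, "rz": 0, "grip": 1}
    - {"x": 0, "y": 0, "z": 0.095, "rx": 0, "ry": 0, "rz": 0, "grip": 1}
    - {"x": 0, "y": 0, "z": 0.095, "rx": 0, "ry": 0, "rz": 0, "grip": 1}

```text
t: 6.95
position: [0.5913, 0.2169, 0.0721]
tcp_rot: [180.0, 15.0, 7.0]
wrist_force: [0.7, -0.5, -1.3]
gripper_width: 0.0658
grip_force: 19.9
```

Request:
drive_tool:
  rows:
    - {"x": 0.005, "y": 0, "z": 0, "rx": 0, "ry": 0, "rz": 0, "grip": 1}
    - {"x": 0.01, "y": 0, "z": 0, "rx": 0, "ry": 0, "rz": 0, "grip": 1}
    - {"x": 0.015, "y": 0, "z": 0, "rx": 0, "ry": 0, "rz": 0, "grip": 1}
    - {"x": 0.015, "y": 0, "z": 0, "rx": 0, "ry": 0, "rz": 0, "grip": 1}

```text
t: 7.35
position: [0.6003, 0.218, 0.0695]
tcp_rot: [-180.0, 15.0, 7.0]
wrist_force: [0.2, 0.2, -0.3]
gripper_width: 0.0655
grip_force: 19.9
```

Request:
drive_tool:
  rows:
    - {"x": 0.003, "y": 0, "z": 0, "rx": 0, "ry": 0, "rz": 0, "grip": 1}
    - {"x": 0.005, "y": 0, "z": 0, "rx": 0, "ry": 0, "rz": 0, "grip": 1}
    - {"x": 0.005, "y": 0, "z": 0, "rx": 0, "ry": 0, "rz": 0, "grip": 1}

```text
t: 7.65
position: [0.6017, 0.2185, 0.069]
tcp_rot: [180.0, 15.1, 7.0]
wrist_force: [-5.7, -0.2, 2.3]
gripper_width: 0.0658
grip_force: 20.0
```

Request:
drive_tool:
  rows:
    - {"x": -0.0005, "y": 0, "z": 0.002, "rx": 0, "ry": 0, "rz": 0, "grip": 1}
    - {"x": -0.0005, "y": 0, "z": 0.004, "rx": 0, "ry": 0, "rz": 0, "grip": 1}
    - {"x": -0.0005, "y": 0, "z": 0.006, "rx": 0, "ry": 0, "rz": 0, "grip": 1}
    - {"x": -0.0005, "y": 0, "z": 0.006, "rx": 0, "ry": 0, "rz": 0, "grip": 1}

```text
t: 8.05
position: [0.6011, 0.2183, 0.0666]
tcp_rot: [-180.0, 15.0, 7.0]
wrist_force: [-6.7, -1.3, 9.3]
gripper_width: 0.0658
grip_force: 20.0
```

Request:
drive_tool:
  rows:
    - {"x": 0, "y": 0, "z": 0, "rx": 0, "ry": 0, "rz": 0, "grip": -0.6}
    - {"x": 0, "y": 0, "z": 0, "rx": 0, "ry": 0, "rz": 0, "grip": -0.8}
    - {"x": 0, "y": 0, "z": 0, "rx": 0, "ry": 0, "rz": 0, "grip": -1}
    - {"x": 0, "y": 0, "z": 0, "rx": 0, "ry": 0, "rz": 0, "grip": -1}
    - {"x": 0, "y": 0, "z": -0.03, "rx": 0, "ry": 0, "rz": 0, "grip": -1}
    - {"x": 0, "y": 0, "z": -0.09, "rx": 0, "ry": 0, "rz": 0, "grip": -1}
    - {"x": 0, "y": 0, "z": -0.1667, "rx": 0, "ry": 0, "rz": 0, "grip": -1}
    - {"x": 0, "y": 0, "z": -0.1667, "rx": 0, "ry": 0, "rz": 0, "grip": -1}
    - {"x": 0, "y": 0, "z": -0.1667, "rx": 0, "ry": 0, "rz": 0, "grip": -1}

```text
t: 8.95
position: [0.628, 0.2216, 0.1631]
tcp_rot: [-180.0, 14.8, 7.0]
wrist_force: [-0.1, 0.0, -1.5]
gripper_width: 0.0879
grip_force: 0.0
```

```bash
cat >> plan.py <<'E'
def setcmd(p,yaw,lean=0): json.dump([(np.array(p)/1000).tolist(),Rt(yaw,lean).as_quat().tolist()],open(F,"w"))
E
python3 - <<'E'
from plan import *
w=tp(TEA,(-3.5,68,33.7),-.3,-.6+100,-3,27);setcmd(w[:3],7,15)
plan([(470,150,250,7,0)],[(440,-120,250,0,0)],[(385,-335,230,-12,0)])
E
```

```text
err mm (meas-cmd): [0.4 0.4 0.6]
CALL
-0.3035 0.0857 -0.0697 | -0.0 0.125 0.0 dist mm 194
CALL
-0.1045 0.4406 -0.0001 | -0.0 -0.0 0.0583 dist mm 272
CALL
-0.0917 0.3583 0.0334 | -0.0 -0.0 0.1 dist mm 223
```

Request:
drive_tool:
  rows:
    - {"x": -0.08, "y": 0.02, "z": -0.03, "rx": 0, "ry": 0.04, "rz": 0, "grip": -1}
    - {"x": -0.16, "y": 0.04, "z": -0.06, "rx": 0, "ry": 0.08, "rz": 0, "grip": -1}
    - {"x": -0.3035, "y": 0.0857, "z": -0.0697, "rx": 0, "ry": 0.125, "rz": 0, "grip": -1}
    - {"x": -0.3035, "y": 0.0857, "z": -0.0697, "rx": 0, "ry": 0.125, "rz": 0, "grip": -1}
    - {"x": -0.3035, "y": 0.0857, "z": -0.0697, "rx": 0, "ry": 0.125, "rz": 0, "grip": -1}
    - {"x": -0.3035, "y": 0.0857, "z": -0.0697, "rx": 0, "ry": 0.125, "rz": 0, "grip": -1}
    - {"x": -0.3035, "y": 0.0857, "z": -0.0697, "rx": 0, "ry": 0.125, "rz": 0, "grip": -1}

```text
t: 9.65
position: [0.4702, 0.1502, 0.2488]
tcp_rot: [-180.0, 0.0, 7.0]
wrist_force: [-0.2, -0.6, 0.3]
gripper_width: 0.0879
grip_force: 0.0
```

Run:
```python
from h import *
import pickle
d=cam("wrist");pickle.dump(d,open("w6.pkl","wb"));cv2.imwrite("pics/w6.png",d['frame'][:,:,::-1])
```

Request:
drive_tool:
  rows:
    - {"x": -0.1045, "y": 0.4406, "z": 0, "rx": 0, "ry": 0, "rz": 0.0583, "grip": -1}
    - {"x": -0.1045, "y": 0.4406, "z": 0, "rx": 0, "ry": 0, "rz": 0.0583, "grip": -1}
    - {"x": -0.1045, "y": 0.4406, "z": 0, "rx": 0, "ry": 0, "rz": 0.0583, "grip": -1}
    - {"x": -0.1045, "y": 0.4406, "z": 0, "rx": 0, "ry": 0, "rz": 0.0583, "grip": -1}
    - {"x": -0.1045, "y": 0.4406, "z": 0, "rx": 0, "ry": 0, "rz": 0.0583, "grip": -1}
    - {"x": -0.1045, "y": 0.4406, "z": 0, "rx": 0, "ry": 0, "rz": 0.0583, "grip": -1}
    - {"x": -0.1045, "y": 0.4406, "z": 0, "rx": 0, "ry": 0, "rz": 0.0583, "grip": -1}
    - {"x": -0.1045, "y": 0.4406, "z": 0, "rx": 0, "ry": 0, "rz": 0.0583, "grip": -1}

```text
t: 10.5
position: [0.4401, -0.1194, 0.2486]
tcp_rot: [-179.9, 0.1, -0.0]
wrist_force: [-0.1, 0.2, -0.1]
gripper_width: 0.0878
grip_force: 0.0
```

Request:
drive_tool:
  rows:
    - {"x": -0.0917, "y": 0.3583, "z": 0.0334, "rx": 0, "ry": 0, "rz": 0.1, "grip": -1}
    - {"x": -0.0917, "y": 0.3583, "z": 0.0334, "rx": 0, "ry": 0, "rz": 0.1, "grip": -1}
    - {"x": -0.0917, "y": 0.3583, "z": 0.0334, "rx": 0, "ry": 0, "rz": 0.1, "grip": -1}
    - {"x": -0.0917, "y": 0.3583, "z": 0.0334, "rx": 0, "ry": 0, "rz": 0.1, "grip": -1}
    - {"x": -0.0917, "y": 0.3583, "z": 0.0334, "rx": 0, "ry": 0, "rz": 0.1, "grip": -1}
    - {"x": -0.0917, "y": 0.3583, "z": 0.0334, "rx": 0, "ry": 0, "rz": 0.1, "grip": -1}
    - {"x": -0.0917, "y": 0.3583, "z": 0.0334, "rx": 0, "ry": 0, "rz": 0.1, "grip": -1}
    - {"x": -0.0917, "y": 0.3583, "z": 0.0334, "rx": 0, "ry": 0, "rz": 0.1, "grip": -1}

```text
t: 11.3
position: [0.386, -0.3326, 0.2294]
tcp_rot: [-179.9, 0.0, -11.8]
wrist_force: [-0.0, 0.8, 0.6]
gripper_width: 0.0878
grip_force: 0.0
```

Run:
```python
from h import *
import pickle
d=cam("wrist");pickle.dump(d,open("w7.pkl","wb"));print(d['s']['position'])
a=cv2.imread("pics/w6.png")[:260];b=d['frame'][:260,:,::-1]
cv2.imwrite("pics/m1.png",np.vstack([a,b]))
```

```text
[ 0.38600568 -0.3325988   0.22940122]
```

View pics/m1.png

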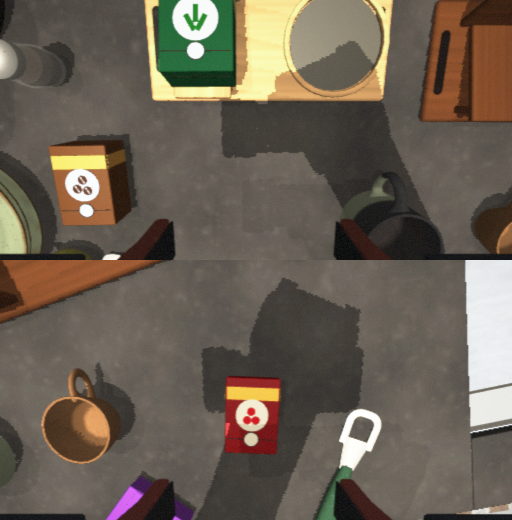

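Run:
```python
from h import *
from plan import *
import pickle
d=pickle.load(open("w7.pkl","rb"))
g=d['frame'].astype(int)
print(g[112:126,250].tolist(),g[186:200,250,0].tolist(),g[160,220:232,0].tolist(),g[160,274:284,0].tolist())
q=cast(d,[(227,119),(280,120),(277,193),(226,191)],.035)*1000
a=q[0]+q[1]-q[2]-q[3];b=q[0]+q[3]-q[1]-q[2]
print(q.round(1)[:,:2].tolist(),q.mean(0),np.linalg.norm(a)/2,np.linalg.norm(b)/2,np.degrees(np.arctan2(a[1],a[0])),np.degrees(np.arctan2(b[1],b[0]))-90)
```

```text
[[61, 56, 54], [59, 59, 53], [60, 57, 53], [61, 52, 52], [61, 35, 32], [73, 18, 15], [123, 18, 22], [150, 44, 44], [151, 44, 43], [148, 37, 41], [148, 35, 36], [146, 38, 39], [148, 38, 41], [145, 34, 39]] [99, 112, 114, 113, 115, 113, 111, 72, 58, 58, 60, 62, 60, 59] [110, 109, 110, 110, 103, 113, 129, 137, 141, 139, 141, 143] [139, 140, 137, 125, 91, 63, 58, 58, 58, 60]
[[447.6, -317.8], [435.7, -370.2], [360.6, -352.9], [374.0, -299.6]] [ 404.48284038 -335.12693333   35.        ] 76.42871652916189 54.38737992147278 -13.438222473491342 -13.494227850747436
```

Run:
```python
from plan import *
plan([(404.5,-335,80,-13.5,0),(404.5,-335,28,-13.5,0)],[(404.5,-335,240,0,0)],[(440,-100,250,7,0)],[(500,180,250,7,0)])
```

```text
err mm (meas-cmd): [ 0.9  2.2 -0.4]
CALL
0.0318 -0.0068 0.25 | -0.0 -0.0 0.0125 dist mm 151
0.0318 -0.0068 0.3366 | -0.0 -0.0 0.0125 dist mm 203
CALL
-0.0 0.0 -0.3533 | -0.0 -0.0 -0.1125 dist mm 212
CALL
0.0592 -0.3916 -0.0167 | -0.0 0.0 -0.0583 dist mm 238
CALL
0.1561 -0.451 0.0 | -0.0 0.0 0.0 dist mm 286
```

Request:
drive_tool:
  rows:
    - {"x": 0.0318, "y": -0.0068, "z": 0.25, "rx": 0, "ry": 0, "rz": 0.0125, "grip": -1}
    - {"x": 0.0318, "y": -0.0068, "z": 0.25, "rx": 0, "ry": 0, "rz": 0.0125, "grip": -1}
    - {"x": 0.0318, "y": -0.0068, "z": 0.25, "rx": 0, "ry": 0, "rz": 0.0125, "grip": -1}
    - {"x": 0.0318, "y": -0.0068, "z": 0.25, "rx": 0, "ry": 0, "rz": 0.0125, "grip": -1}
    - {"x": 0.0318, "y": -0.0068, "z": 0.295, "rx": 0, "ry": 0, "rz": 0.0125, "grip": -1}
    - {"x": 0.0318, "y": -0.0068, "z": 0.32, "rx": 0, "ry": 0, "rz": 0.0125, "grip": -1}
    - {"x": 0.0318, "y": -0.0068, "z": 0.3366, "rx": 0, "ry": 0, "rz": 0.0125, "grip": -1}
    - {"x": 0.0318, "y": -0.0068, "z": 0.3366, "rx": 0, "ry": 0, "rz": 0.0125, "grip": -1}
    - {"x": 0.0318, "y": -0.0068, "z": 0.3366, "rx": 0, "ry": 0, "rz": 0.0125, "grip": -1}

```text
t: 12.25
position: [0.4049, -0.3351, 0.0292]
tcp_rot: [180.0, -0.1, -13.5]
wrist_force: [0.6, -0.4, 1.4]
gripper_width: 0.088
grip_force: 0.0
```

Request:
drive_tool:
  rows:
    - {"x": 0, "y": 0, "z": 0, "rx": 0, "ry": 0, "rz": 0, "grip": 1}
    - {"x": 0, "y": 0, "z": 0, "rx": 0, "ry": 0, "rz": 0, "grip": 1}
    - {"x": 0, "y": 0, "z": 0, "rx": 0, "ry": 0, "rz": 0, "grip": 1}
    - {"x": 0, "y": 0, "z": 0, "rx": 0, "ry": 0, "rz": 0, "grip": 1}
    - {"x": 0, "y": 0, "z": 0, "rx": 0, "ry": 0, "rz": 0, "grip": 1}
    - {"x": 0, "y": 0, "z": 0, "rx": 0, "ry": 0, "rz": 0, "grip": 1}
  grip_force: 15

```text
t: 12.85
position: [0.4041, -0.3348, 0.0278]
tcp_rot: [180.0, -0.0, -13.5]
wrist_force: [0.3, 0.4, 3.7]
gripper_width: 0.0558
grip_force: 15.0
```

Request:
drive_tool:
  rows:
    - {"x": 0, "y": 0, "z": -0.03, "rx": 0, "ry": 0, "rz": 0, "grip": 1}
    - {"x": 0, "y": 0, "z": -0.1, "rx": 0, "ry": 0, "rz": -0.03, "grip": 1}
    - {"x": 0, "y": 0, "z": -0.18, "rx": 0, "ry": 0, "rz": -0.08, "grip": 1}
    - {"x": 0, "y": 0, "z": -0.26, "rx": 0, "ry": 0, "rz": -0.1125, "grip": 1}
    - {"x": 0, "y": 0, "z": -0.3533, "rx": 0, "ry": 0, "rz": -0.1125, "grip": 1}
    - {"x": 0, "y": 0, "z": -0.3533, "rx": 0, "ry": 0, "rz": -0.1125, "grip": 1}
    - {"x": 0, "y": 0, "z": -0.3533, "rx": 0, "ry": 0, "rz": -0.1125, "grip": 1}
    - {"x": 0, "y": 0, "z": -0.3533, "rx": 0, "ry": 0, "rz": -0.1125, "grip": 1}

```text
t: 13.65
position: [0.4033, -0.3343, 0.238]
tcp_rot: [-179.9, 0.1, -0.0]
wrist_force: [-0.7, -0.6, -1.4]
gripper_width: 0.0559
grip_force: 15.0
```

Request:
drive_tool:
  rows:
    - {"x": 0.0592, "y": -0.3916, "z": -0.0167, "rx": 0, "ry": 0, "rz": -0.0583, "grip": 1}
    - {"x": 0.0592, "y": -0.3916, "z": -0.0167, "rx": 0, "ry": 0, "rz": -0.0583, "grip": 1}
    - {"x": 0.0592, "y": -0.3916, "z": -0.0167, "rx": 0, "ry": 0, "rz": -0.0583, "grip": 1}
    - {"x": 0.0592, "y": -0.3916, "z": -0.0167, "rx": 0, "ry": 0, "rz": -0.0583, "grip": 1}
    - {"x": 0.0592, "y": -0.3916, "z": -0.0167, "rx": 0, "ry": 0, "rz": -0.0583, "grip": 1}
    - {"x": 0.0592, "y": -0.3916, "z": -0.0167, "rx": 0, "ry": 0, "rz": -0.0583, "grip": 1}
    - {"x": 0.0592, "y": -0.3916, "z": -0.0167, "rx": 0, "ry": 0, "rz": -0.0583, "grip": 1}
    - {"x": 0.0592, "y": -0.3916, "z": -0.0167, "rx": 0, "ry": 0, "rz": -0.0583, "grip": 1}

```text
t: 14.45
position: [0.4388, -0.101, 0.2483]
tcp_rot: [-180.0, 0.1, 6.9]
wrist_force: [-0.2, -0.5, -1.4]
gripper_width: 0.0561
grip_force: 15.0
```

Request:
drive_tool:
  rows:
    - {"x": 0.1561, "y": -0.451, "z": 0, "rx": 0, "ry": 0, "rz": 0, "grip": 1}
    - {"x": 0.1561, "y": -0.451, "z": 0, "rx": 0, "ry": 0, "rz": 0, "grip": 1}
    - {"x": 0.1561, "y": -0.451, "z": 0, "rx": 0, "ry": 0, "rz": 0, "grip": 1}
    - {"x": 0.1561, "y": -0.451, "z": 0, "rx": 0, "ry": 0, "rz": 0, "grip": 1}
    - {"x": 0.1561, "y": -0.451, "z": 0, "rx": 0, "ry": 0, "rz": 0, "grip": 1}
    - {"x": 0.1561, "y": -0.451, "z": 0, "rx": 0, "ry": 0, "rz": 0, "grip": 1}
    - {"x": 0.1561, "y": -0.451, "z": 0, "rx": 0, "ry": 0, "rz": 0, "grip": 1}
    - {"x": 0.1561, "y": -0.451, "z": 0, "rx": 0, "ry": 0, "rz": 0, "grip": 1}
    - {"x": 0.1561, "y": -0.451, "z": 0, "rx": 0, "ry": 0, "rz": 0, "grip": 1}

```text
t: 15.35
position: [0.4999, 0.1777, 0.2489]
tcp_rot: [179.9, 0.1, 6.8]
wrist_force: [-0.2, -0.3, -0.5]
gripper_width: 0.0557
grip_force: 15.0
```

Run:
```python
from h import *
import pickle
d=cam("wrist");pickle.dump(d,open("w8.pkl","wb"));cv2.imwrite("pics/w8.png",d['frame'][:,:,::-1]);print(d['s']['position'],d['s']['gripper_width'])
```

```text
[0.49987157 0.17769997 0.24887324] 0.05573575461767071
```

View pics/w8.png

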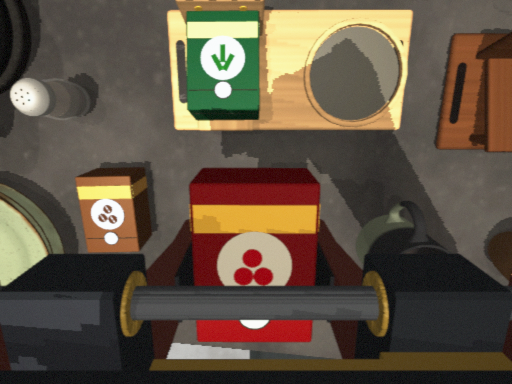

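Run:
```python
from plan import *
import pickle
d=pickle.load(open("w8.pkl","rb"))
T=lambda q:((q-d['s']['position'])@R.from_euler('xyz',d['s']['tcp_rot'],degrees=True).as_matrix()*1000).round(1)
print(T(cast(d,[(254,169),(254,183),(254,341)],.256)).tolist())
q=cast(d,[(191,108),(259,108)],.0888)*1000-np.array([608.5,150.3,0])
print("front top edge, tray frame (expect -35, 35..101)",R.from_euler('z',-7,degrees=True).apply(q).round(1))
Q=(13,68,75.8);w=lambda dx,dz:tp(TEA,Q,dx,dz,-1.5,22)
plan([w(-12,50)],[w(-12,25),w(-12,3)],[w(0,3)])
```

```text
[[46.5, 1.1, -7.2], [40.5, 1.1, -7.2], [-38.2, 1.1, -7.1]]
front top edge, tray frame (expect -35, 35..101) [[-36.1  95.8  88.8]
 [-36.3  34.5  88.8]]
err mm (meas-cmd): [-0.1 -2.3 -0.9]
CALL
0.2071 -0.0422 0.159 | 0.0 -0.125 0.0 dist mm 159
CALL
-0.0 -0.0 0.0417 | 0.0 -0.0 0.0 dist mm 25
-0.0 -0.0 0.0783 | 0.0 -0.0 0.0 dist mm 47
CALL
0.02 -0.0 0.0 | 0.0 -0.0 0.0 dist mm 12
```

Request:
drive_tool:
  rows:
    - {"x": 0.07, "y": -0.014, "z": 0.01, "rx": 0, "ry": -0.06, "rz": 0, "grip": 1}
    - {"x": 0.14, "y": -0.028, "z": 0.05, "rx": 0, "ry": -0.125, "rz": 0, "grip": 1}
    - {"x": 0.2071, "y": -0.0422, "z": 0.09, "rx": 0, "ry": -0.125, "rz": 0, "grip": 1}
    - {"x": 0.2071, "y": -0.0422, "z": 0.159, "rx": 0, "ry": -0.125, "rz": 0, "grip": 1}
    - {"x": 0.2071, "y": -0.0422, "z": 0.159, "rx": 0, "ry": -0.125, "rz": 0, "grip": 1}
    - {"x": 0.2071, "y": -0.0422, "z": 0.159, "rx": 0, "ry": -0.125, "rz": 0, "grip": 1}
    - {"x": 0.2071, "y": -0.0422, "z": 0.159, "rx": 0, "ry": -0.125, "rz": 0, "grip": 1}

```text
t: 16.1
position: [0.6204, 0.22, 0.1572]
tcp_rot: [-180.0, 14.8, 7.0]
wrist_force: [-1.0, -0.3, -0.1]
gripper_width: 0.0563
grip_force: 15.0
```

Request:
drive_tool:
  rows:
    - {"x": 0, "y": 0, "z": 0.02, "rx": 0, "ry": 0, "rz": 0, "grip": 1}
    - {"x": 0, "y": 0, "z": 0.0417, "rx": 0, "ry": 0, "rz": 0, "grip": 1}
    - {"x": 0, "y": 0, "z": 0.0567, "rx": 0, "ry": 0, "rz": 0, "grip": 1}
    - {"x": 0, "y": 0, "z": 0.0683, "rx": 0, "ry": 0, "rz": 0, "grip": 1}
    - {"x": 0, "y": 0, "z": 0.0783, "rx": 0, "ry": 0, "rz": 0, "grip": 1}
    - {"x": 0, "y": 0, "z": 0.0783, "rx": 0, "ry": 0, "rz": 0, "grip": 1}
    - {"x": 0, "y": 0, "z": 0.0783, "rx": 0, "ry": 0, "rz": 0, "grip": 1}

```text
t: 16.8
position: [0.6079, 0.219, 0.1088]
tcp_rot: [-180.0, 15.0, 7.0]
wrist_force: [0.5, 0.2, -0.8]
gripper_width: 0.0555
grip_force: 15.0
```

Request:
drive_tool:
  rows:
    - {"x": 0.005, "y": 0, "z": 0, "rx": 0, "ry": 0, "rz": 0, "grip": 1}
    - {"x": 0.01, "y": 0, "z": 0, "rx": 0, "ry": 0, "rz": 0, "grip": 1}
    - {"x": 0.015, "y": 0, "z": 0, "rx": 0, "ry": 0, "rz": 0, "grip": 1}
    - {"x": 0.018, "y": 0, "z": 0, "rx": 0, "ry": 0, "rz": 0, "grip": 1}
    - {"x": 0.02, "y": 0, "z": 0, "rx": 0, "ry": 0, "rz": 0, "grip": 1}
    - {"x": 0.02, "y": 0, "z": 0, "rx": 0, "ry": 0, "rz": 0, "grip": 1}

```text
t: 17.4
position: [0.6187, 0.2203, 0.1058]
tcp_rot: [180.0, 15.1, 7.0]
wrist_force: [-4.1, -1.6, 0.8]
gripper_width: 0.0558
grip_force: 15.0
```

Request:
drive_tool:
  rows:
    - {"x": 0, "y": 0, "z": 0.002, "rx": 0, "ry": 0, "rz": 0, "grip": 1}
    - {"x": 0, "y": 0, "z": 0.004, "rx": 0, "ry": 0, "rz": 0, "grip": 1}
    - {"x": 0, "y": 0, "z": 0.0055, "rx": 0, "ry": 0, "rz": 0, "grip": 1}
    - {"x": 0, "y": 0, "z": 0.0055, "rx": 0, "ry": 0, "rz": 0, "grip": 1}

```text
t: 17.8
position: [0.6178, 0.2205, 0.1026]
tcp_rot: [-180.0, 15.1, 7.0]
wrist_force: [-5.2, -1.5, 2.6]
gripper_width: 0.0559
grip_force: 15.0
```

Request:
drive_tool:
  rows:
    - {"x": 0, "y": 0, "z": 0.001, "rx": 0, "ry": 0, "rz": 0, "grip": 1}
    - {"x": 0, "y": 0, "z": 0.0015, "rx": 0, "ry": 0, "rz": 0, "grip": 1}
    - {"x": 0, "y": 0, "z": 0.0015, "rx": 0, "ry": 0, "rz": 0, "grip": 1}

```text
t: 18.1
position: [0.6178, 0.2205, 0.1026]
tcp_rot: [-180.0, 15.0, 7.0]
wrist_force: [-6.2, -1.7, 7.1]
gripper_width: 0.0559
grip_force: 15.0
```

Request:
drive_tool:
  rows:
    - {"x": 0, "y": 0, "z": 0, "rx": 0, "ry": 0, "rz": 0, "grip": -0.4}
    - {"x": 0, "y": 0, "z": 0, "rx": 0, "ry": 0, "rz": 0, "grip": -0.7}
    - {"x": 0, "y": 0, "z": 0, "rx": 0, "ry": 0, "rz": 0, "grip": -1}
    - {"x": 0, "y": 0, "z": 0, "rx": 0, "ry": 0, "rz": 0, "grip": -1}
    - {"x": 0, "y": 0, "z": 0, "rx": 0, "ry": 0, "rz": 0, "grip": -1}
    - {"x": 0, "y": 0, "z": -0.03, "rx": 0, "ry": 0, "rz": 0, "grip": -1}
    - {"x": 0, "y": 0, "z": -0.09, "rx": 0, "ry": 0, "rz": 0, "grip": -1}
    - {"x": 0, "y": 0, "z": -0.1667, "rx": 0, "ry": 0, "rz": 0, "grip": -1}
    - {"x": 0, "y": 0, "z": -0.1667, "rx": 0, "ry": 0, "rz": 0, "grip": -1}
    - {"x": 0, "y": 0, "z": -0.1667, "rx": 0, "ry": 0, "rz": 0, "grip": -1}

```text
t: 19.1
position: [0.6445, 0.2237, 0.1993]
tcp_rot: [-180.0, 14.9, 7.0]
wrist_force: [-0.6, 0.6, -0.2]
gripper_width: 0.0876
grip_force: 0.0
```

Run:
```python
from plan import *
w=tp(TEA,(13,68,75.8),0,-1.2+100,-1.5,22);setcmd(w[:3],7,15)
plan([(400,300,250,7,0)],[(400,0,250,7,0)],[(410,-160,250,7,0)],[(510,-150,250,7,0)])
```

```text
err mm (meas-cmd): [0.3 0.5 0.7]
CALL
-0.3974 -0.1767 0.0179 | -0.0 0.125 0.0 dist mm 261
CALL
-0.0609 0.4963 0.0 | -0.0 0.0 0.0 dist mm 300
CALL
-0.016 0.2667 0.0 | -0.0 0.0 0.0 dist mm 160
CALL
0.1675 0.0038 0.0 | -0.0 0.0 0.0 dist mm 101
```

Request:
drive_tool:
  rows:
    - {"x": -0.06, "y": -0.02, "z": -0.05, "rx": 0, "ry": 0.04, "rz": 0, "grip": -1}
    - {"x": -0.14, "y": -0.05, "z": -0.05, "rx": 0, "ry": 0.08, "rz": 0, "grip": -1}
    - {"x": -0.3974, "y": -0.1767, "z": 0.0179, "rx": 0, "ry": 0.125, "rz": 0, "grip": -1}
    - {"x": -0.3974, "y": -0.1767, "z": 0.0179, "rx": 0, "ry": 0.125, "rz": 0, "grip": -1}
    - {"x": -0.3974, "y": -0.1767, "z": 0.0179, "rx": 0, "ry": 0.125, "rz": 0, "grip": -1}
    - {"x": -0.3974, "y": -0.1767, "z": 0.0179, "rx": 0, "ry": 0.125, "rz": 0, "grip": -1}
    - {"x": -0.3974, "y": -0.1767, "z": 0.0179, "rx": 0, "ry": 0.125, "rz": 0, "grip": -1}
    - {"x": -0.3974, "y": -0.1767, "z": 0.0179, "rx": 0, "ry": 0.125, "rz": 0, "grip": -1}
    - {"x": -0.3974, "y": -0.1767, "z": 0.0179, "rx": 0, "ry": 0.125, "rz": 0, "grip": -1}

```text
t: 20.0
position: [0.4005, 0.2993, 0.2489]
tcp_rot: [180.0, 0.0, 6.9]
wrist_force: [0.0, -0.1, -0.5]
gripper_width: 0.0877
grip_force: 0.0
```

```bash
cat > look.py <<'E'
from h import *
import pickle,sys
d=cam("wrist");pickle.dump(d,open(sys.argv[1]+".pkl","wb"));print(d['s']['position'],d['s']['qd'].round(1))
E
python3 look.py brown
```

```text
[0.40051492 0.29932941 0.24887298] [ 0.4  0.4  0.1 -0.6 -0.1  0.1 -0.1]
```

Request:
drive_tool:
  rows:
    - {"x": -0.0609, "y": 0.4963, "z": 0, "rx": 0, "ry": 0, "rz": 0, "grip": -1}
    - {"x": -0.0609, "y": 0.4963, "z": 0, "rx": 0, "ry": 0, "rz": 0, "grip": -1}
    - {"x": -0.0609, "y": 0.4963, "z": 0, "rx": 0, "ry": 0, "rz": 0, "grip": -1}
    - {"x": -0.0609, "y": 0.4963, "z": 0, "rx": 0, "ry": 0, "rz": 0, "grip": -1}
    - {"x": -0.0609, "y": 0.4963, "z": 0, "rx": 0, "ry": 0, "rz": 0, "grip": -1}
    - {"x": -0.0609, "y": 0.4963, "z": 0, "rx": 0, "ry": 0, "rz": 0, "grip": -1}
    - {"x": -0.0609, "y": 0.4963, "z": 0, "rx": 0, "ry": 0, "rz": 0, "grip": -1}
    - {"x": -0.0609, "y": 0.4963, "z": 0, "rx": 0, "ry": 0, "rz": 0, "grip": -1}
    - {"x": -0.0609, "y": 0.4963, "z": 0, "rx": 0, "ry": 0, "rz": 0, "grip": -1}
    - {"x": -0.0609, "y": 0.4963, "z": 0, "rx": 0, "ry": 0, "rz": 0, "grip": -1}

```text
t: 21.05
position: [0.3998, 0.0014, 0.2495]
tcp_rot: [-180.0, 0.0, 7.1]
wrist_force: [1.2, -0.4, 0.4]
gripper_width: 0.088
grip_force: 0.0
```

```bash
python3 look.py mug
```

```text
[0.39981873 0.00141574 0.24949791] [-0.3 -0.   0.1  0.1  0.   0.1  0.2]
```

Request:
drive_tool:
  rows:
    - {"x": -0.016, "y": 0.2667, "z": 0, "rx": 0, "ry": 0, "rz": 0, "grip": -1}
    - {"x": -0.016, "y": 0.2667, "z": 0, "rx": 0, "ry": 0, "rz": 0, "grip": -1}
    - {"x": -0.016, "y": 0.2667, "z": 0, "rx": 0, "ry": 0, "rz": 0, "grip": -1}
    - {"x": -0.016, "y": 0.2667, "z": 0, "rx": 0, "ry": 0, "rz": 0, "grip": -1}
    - {"x": -0.016, "y": 0.2667, "z": 0, "rx": 0, "ry": 0, "rz": 0, "grip": -1}
    - {"x": -0.016, "y": 0.2667, "z": 0, "rx": 0, "ry": 0, "rz": 0, "grip": -1}
    - {"x": -0.016, "y": 0.2667, "z": 0, "rx": 0, "ry": 0, "rz": 0, "grip": -1}

```text
t: 21.8
position: [0.4099, -0.1577, 0.2496]
tcp_rot: [-180.0, -0.0, 7.2]
wrist_force: [0.8, -0.0, 0.6]
gripper_width: 0.0878
grip_force: 0.0
```

```bash
python3 look.py cup
```

```text
[ 0.40986245 -0.15768536  0.24962906] [ 0.  -0.3  0.4 -0.1  0.1  0.   0.2]
```

Request:
drive_tool:
  rows:
    - {"x": 0.1675, "y": 0.0038, "z": 0, "rx": 0, "ry": 0, "rz": 0, "grip": -1}
    - {"x": 0.1675, "y": 0.0038, "z": 0, "rx": 0, "ry": 0, "rz": 0, "grip": -1}
    - {"x": 0.1675, "y": 0.0038, "z": 0, "rx": 0, "ry": 0, "rz": 0, "grip": -1}
    - {"x": 0.1675, "y": 0.0038, "z": 0, "rx": 0, "ry": 0, "rz": 0, "grip": -1}
    - {"x": 0.1675, "y": 0.0038, "z": 0, "rx": 0, "ry": 0, "rz": 0, "grip": -1}
    - {"x": 0.1675, "y": 0.0038, "z": 0, "rx": 0, "ry": 0, "rz": 0, "grip": -1}

```text
t: 22.45
position: [0.5086, -0.1498, 0.25]
tcp_rot: [180.0, 0.0, 7.0]
wrist_force: [0.2, -0.4, 0.2]
gripper_width: 0.0882
grip_force: 0.0
```

```bash
python3 look.py dark
python3 - <<'E'
import pickle,cv2,numpy as np
F={n:pickle.load(open(n+".pkl","rb"))['frame'] for n in("brown","mug","cup","dark")}
c=lambda n,x,y:F[n][y:y+290,x:x+400]
a=np.vstack([np.hstack([c("brown",40,0),c("mug",56,0)]),np.hstack([c("cup",56,0),c("dark",56,0)])])
cv2.imwrite("pics/m2.png",a[:,:,::-1])
E
```

```text
[ 0.5086279  -0.14982426  0.24997026] [ 0.2 -0.2  0.1 -0.2  0.  -0.1 -0.1]
```

View pics/m2.png

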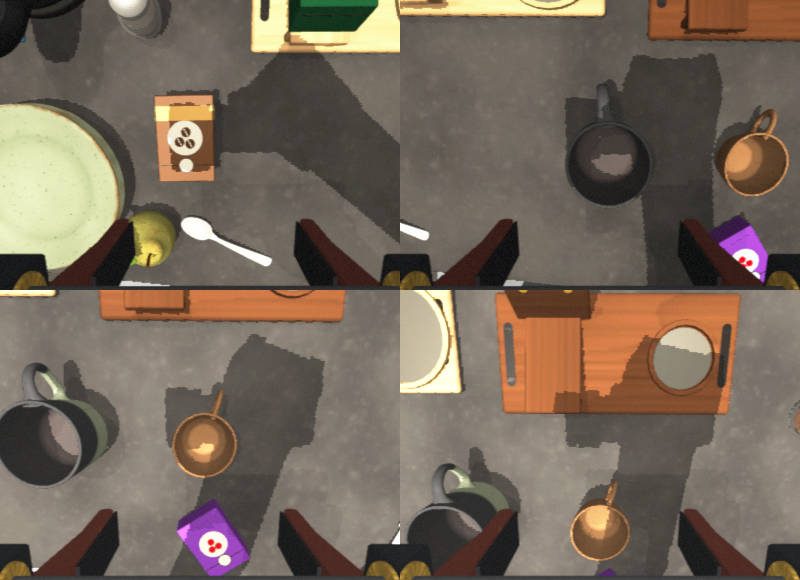

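```bash
cat > m.py <<'E'
from plan import *
import pickle
L=lambda n:pickle.load(open(n+".pkl","rb"))
d=L("brown");q=cast(d,[(195,97),(253,96),(253.5,179),(200,181)],.05)*1000
a=q[0]+q[1]-q[2]-q[3];print("brown",q[:,:2].round(1).tolist(),q.mean(0),np.linalg.norm(a)/2,np.degrees(np.arctan2(a[1],a[0])))
def circ(n,l,r,t,b,z):
    d=L(n);q=cast(d,[(l,(t+b)/2),(r,(t+b)/2),((l+r)/2,t),((l+r)/2,b)],z)*1000
    print(n,q.mean(0).round(1),"diam",np.linalg.norm(q[0]-q[1]).round(1),np.linalg.norm(q[2]-q[3]).round(1))
circ("mug",222,307,121,206,.094)
circ("cup",229,293,122,186,.058)
d=L("dark");q=cast(d,[(160,121),(385.5,122),(338,68)],.012)*1000
v=q[0]-q[1];y=np.degrees(np.arctan2(v[1],v[0]))-90;m=(q[0]+q[1])/2
u=R.from_euler('z',y,degrees=True)
print("dark",q.round(1),y,np.linalg.norm(v),"origin",m+u.apply([60,0,0]),"well pred",m+u.apply([60,-72,0]))
E
python3 m.py
```

```text
brown [[471.3, 366.8], [479.3, 308.8], [394.0, 298.0], [384.8, 355.2]] [432.35678988 332.17892187  50.        ] 86.67180220838267 7.430463509488224
mug [418.8  -7.   94. ] diam 78.9 80.1
cup [ 432.1 -163.1   58. ] diam 66.2 66.7
dark [[ 548.   -37.2   12. ]
 [ 578.3 -294.8   12. ]
 [ 629.1 -229.5   12. ]] 6.717249115134905 259.35908225846424 origin [ 622.73204191 -159.01418696   12.        ] well pred [ 631.15386245 -230.51994154   12.        ]
```

Run:
```python
from plan import *
ty=np.array([np.sin(np.radians(10)),-np.cos(np.radians(10))])*38
a=np.array([419,-8])+ty;b=np.array([617.5,78.6])+ty
print(a,b)
plan([(*a,200,10,0)],[(*a,120,10,0),(*a,86,10,0)],[(*a,230,10,0)],[(b[0]-60,b[1],230,10,0)],[(*b,230,10,0),(*b,140,10,0),(*b,102,10,0)])
```

```text
[425.59863075 -45.42269461] [624.09863075  41.17730539]
err mm (meas-cmd): [-1.3  0.   0.1]
CALL
-0.1184 -0.1901 0.0833 | -0.0 0.0 -0.025 dist mm 143
CALL
0.0 -0.0 0.1334 | -0.0 0.0 0.0 dist mm 80
0.0 -0.0 0.19 | -0.0 0.0 0.0 dist mm 114
CALL
0.0 -0.0 -0.24 | -0.0 0.0 0.0 dist mm 144
CALL
0.2524 -0.1021 0.0 | -0.0 0.0 0.0 dist mm 163
CALL
0.0985 0.0174 0.0 | -0.0 0.0 0.0 dist mm 60
0.0985 0.0174 0.15 | -0.0 0.0 0.0 dist mm 108
0.0985 0.0174 0.2134 | -0.0 0.0 0.0 dist mm 141
```

Request:
drive_tool:
  rows:
    - {"x": -0.1184, "y": -0.1901, "z": 0.0833, "rx": 0, "ry": 0, "rz": -0.025, "grip": 0}
    - {"x": -0.1184, "y": -0.1901, "z": 0.0833, "rx": 0, "ry": 0, "rz": -0.025, "grip": 0}
    - {"x": -0.1184, "y": -0.1901, "z": 0.0833, "rx": 0, "ry": 0, "rz": -0.025, "grip": 0}
    - {"x": -0.1184, "y": -0.1901, "z": 0.0833, "rx": 0, "ry": 0, "rz": -0.025, "grip": 0}
    - {"x": -0.1184, "y": -0.1901, "z": 0.0833, "rx": 0, "ry": 0, "rz": -0.025, "grip": 0}
    - {"x": -0.1184, "y": -0.1901, "z": 0.0833, "rx": 0, "ry": 0, "rz": -0.025, "grip": 0}
    - {"x": -0.1184, "y": -0.1901, "z": 0.0833, "rx": 0, "ry": 0, "rz": -0.025, "grip": 0}

```text
t: 23.2
position: [0.4262, -0.0463, 0.2002]
tcp_rot: [180.0, -0.1, 9.9]
wrist_force: [-0.3, 0.1, -0.0]
gripper_width: 0.0442
grip_force: 0.0
```

Request:
drive_tool:
  rows:
    - {"x": 0, "y": 0, "z": 0.07, "rx": 0, "ry": 0, "rz": 0, "grip": 0}
    - {"x": 0, "y": 0, "z": 0.1, "rx": 0, "ry": 0, "rz": 0, "grip": 0}
    - {"x": 0, "y": 0, "z": 0.13, "rx": 0, "ry": 0, "rz": 0, "grip": 0}
    - {"x": 0, "y": 0, "z": 0.15, "rx": 0, "ry": 0, "rz": 0, "grip": 0}
    - {"x": 0, "y": 0, "z": 0.17, "rx": 0, "ry": 0, "rz": 0, "grip": 0}
    - {"x": 0, "y": 0, "z": 0.19, "rx": 0, "ry": 0, "rz": 0, "grip": 0}
    - {"x": 0, "y": 0, "z": 0.19, "rx": 0, "ry": 0, "rz": 0, "grip": 0}

```text
t: 23.9
position: [0.4246, -0.0453, 0.0845]
tcp_rot: [-180.0, 0.1, 10.0]
wrist_force: [0.8, 0.6, 0.6]
gripper_width: 0.0441
grip_force: 0.0
```

Request:
drive_tool:
  rows:
    - {"x": 0, "y": 0, "z": 0, "rx": 0, "ry": 0, "rz": 0, "grip": 0.3}
    - {"x": 0, "y": 0, "z": 0, "rx": 0, "ry": 0, "rz": 0, "grip": 0.5}
    - {"x": 0, "y": 0, "z": 0, "rx": 0, "ry": 0, "rz": 0, "grip": 0.7}
    - {"x": 0, "y": 0, "z": 0, "rx": 0, "ry": 0, "rz": 0, "grip": 1}
    - {"x": 0, "y": 0, "z": 0, "rx": 0, "ry": 0, "rz": 0, "grip": 1}
    - {"x": 0, "y": 0, "z": 0, "rx": 0, "ry": 0, "rz": 0, "grip": 1}
  grip_force: 30

```text
t: 24.5
position: [0.4255, -0.0445, 0.0862]
tcp_rot: [-180.0, -0.0, 10.0]
wrist_force: [-0.7, 3.1, 6.9]
gripper_width: 0.0095
grip_force: 29.4
```

Pinched at 9.5 mm, as expected. Lifting and carrying.

Request:
drive_tool:
  rows:
    - {"x": 0, "y": 0, "z": -0.015, "rx": 0, "ry": 0, "rz": 0, "grip": 1}
    - {"x": 0, "y": 0, "z": -0.04, "rx": 0, "ry": 0, "rz": 0, "grip": 1}
    - {"x": 0, "y": 0, "z": -0.08, "rx": 0, "ry": 0, "rz": 0, "grip": 1}
    - {"x": 0, "y": 0, "z": -0.13, "rx": 0, "ry": 0, "rz": 0, "grip": 1}
    - {"x": 0, "y": 0, "z": -0.18, "rx": 0, "ry": 0, "rz": 0, "grip": 1}
    - {"x": 0, "y": 0, "z": -0.22, "rx": 0, "ry": 0, "rz": 0, "grip": 1}
    - {"x": 0, "y": 0, "z": -0.24, "rx": 0, "ry": 0, "rz": 0, "grip": 1}
    - {"x": 0, "y": 0, "z": -0.24, "rx": 0, "ry": 0, "rz": 0, "grip": 1}

```text
t: 25.3
position: [0.4259, -0.0455, 0.2311]
tcp_rot: [179.9, -0.2, 10.0]
wrist_force: [0.4, 0.3, -1.2]
gripper_width: 0.0091
grip_force: 29.7
```

Request:
drive_tool:
  rows:
    - {"x": 0.03, "y": -0.0121, "z": 0, "rx": 0, "ry": 0, "rz": 0, "grip": 1}
    - {"x": 0.08, "y": -0.0321, "z": 0, "rx": 0, "ry": 0, "rz": 0, "grip": 1}
    - {"x": 0.13, "y": -0.0521, "z": 0, "rx": 0, "ry": 0, "rz": 0, "grip": 1}
    - {"x": 0.18, "y": -0.0721, "z": 0, "rx": 0, "ry": 0, "rz": 0, "grip": 1}
    - {"x": 0.23, "y": -0.0921, "z": 0, "rx": 0, "ry": 0, "rz": 0, "grip": 1}
    - {"x": 0.2524, "y": -0.1021, "z": 0, "rx": 0, "ry": 0, "rz": 0, "grip": 1}
    - {"x": 0.2524, "y": -0.1021, "z": 0, "rx": 0, "ry": 0, "rz": 0, "grip": 1}

```text
t: 26.0
position: [0.5641, 0.043, 0.2273]
tcp_rot: [-179.9, 0.2, 10.1]
wrist_force: [-0.6, -0.9, -1.0]
gripper_width: 0.0091
grip_force: 29.7
```

```bash
python3 look.py mugheld; python3 -c "
import pickle,cv2
from h import *
d=pickle.load(open('mugheld.pkl','rb'));cv2.imwrite('pics/mh.png',d['frame'][:,:,::-1]);print(status.observe()['gripper_width'],status.observe()['wrist_force'],status.observe()['ft_torque'])"
```

```text
[0.56406189 0.04302687 0.22728703] [ 1.4 -2.2  0.8  2.8 -0.3  0.6  1.3]
0.00951566679705827 [ 0.16926859  0.14134614 -2.00132943] [-0.09638537  0.03167917  0.02408795]
```

View pics/mh.png

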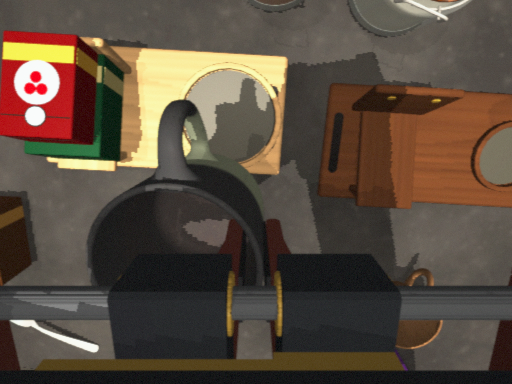

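Request:
drive_tool:
  rows:
    - {"x": 0.03, "y": 0.006, "z": 0, "rx": 0, "ry": 0, "rz": 0, "grip": 1}
    - {"x": 0.07, "y": 0.012, "z": 0, "rx": 0, "ry": 0, "rz": 0, "grip": 1}
    - {"x": 0.0985, "y": 0.0174, "z": 0, "rx": 0, "ry": 0, "rz": 0, "grip": 1}
    - {"x": 0.0985, "y": 0.0174, "z": 0.04, "rx": 0, "ry": 0, "rz": 0, "grip": 1}
    - {"x": 0.0985, "y": 0.0174, "z": 0.09, "rx": 0, "ry": 0, "rz": 0, "grip": 1}
    - {"x": 0.0985, "y": 0.0174, "z": 0.14, "rx": 0, "ry": 0, "rz": 0, "grip": 1}
    - {"x": 0.0985, "y": 0.0174, "z": 0.18, "rx": 0, "ry": 0, "rz": 0, "grip": 1}
    - {"x": 0.0985, "y": 0.0174, "z": 0.2, "rx": 0, "ry": 0, "rz": 0, "grip": 1}
    - {"x": 0.0985, "y": 0.0174, "z": 0.2134, "rx": 0, "ry": 0, "rz": 0, "grip": 1}
    - {"x": 0.0985, "y": 0.0174, "z": 0.2134, "rx": 0, "ry": 0, "rz": 0, "grip": 1}

```text
t: 27.05
position: [0.6233, 0.0409, 0.1012]
tcp_rot: [180.0, 0.0, 10.0]
wrist_force: [0.8, -0.0, -1.7]
gripper_width: 0.0092
grip_force: 29.7
```

Request:
drive_tool:
  rows:
    - {"x": 0, "y": 0, "z": 0.0015, "rx": 0, "ry": 0, "rz": 0, "grip": 1}
    - {"x": 0, "y": 0, "z": 0.003, "rx": 0, "ry": 0, "rz": 0, "grip": 1}
    - {"x": 0, "y": 0, "z": 0.0045, "rx": 0, "ry": 0, "rz": 0, "grip": 1}
    - {"x": 0, "y": 0, "z": 0.0045, "rx": 0, "ry": 0, "rz": 0, "grip": 1}

```text
t: 27.45
position: [0.6245, 0.0409, 0.0999]
tcp_rot: [180.0, -0.1, 10.0]
wrist_force: [0.4, -2.4, 2.9]
gripper_width: 0.0088
grip_force: 29.8
```

Request:
drive_tool:
  rows:
    - {"x": 0, "y": 0, "z": 0.001, "rx": 0, "ry": 0, "rz": 0, "grip": 1}
    - {"x": 0, "y": 0, "z": 0.001, "rx": 0, "ry": 0, "rz": 0, "grip": 1}

```text
t: 27.65
position: [0.6247, 0.0405, 0.0994]
tcp_rot: [179.9, -0.1, 9.9]
wrist_force: [-0.8, -3.7, 6.5]
gripper_width: 0.0093
grip_force: 30.0
```

Request:
drive_tool:
  rows:
    - {"x": 0, "y": 0, "z": 0, "rx": 0, "ry": 0, "rz": 0, "grip": 1}
    - {"x": 0, "y": 0, "z": 0, "rx": 0, "ry": 0, "rz": 0, "grip": 1}
  grip_force: 5

```text
t: 27.85
position: [0.6242, 0.0409, 0.0987]
tcp_rot: [180.0, -0.1, 10.0]
wrist_force: [0.0, -2.1, 4.0]
gripper_width: 0.0096
grip_force: 5.1
```

Request:
drive_tool:
  rows:
    - {"x": 0, "y": 0, "z": 0, "rx": 0, "ry": 0, "rz": 0, "grip": 0.7}
    - {"x": 0, "y": 0, "z": 0, "rx": 0, "ry": 0, "rz": 0, "grip": 0.5}
    - {"x": 0, "y": 0, "z": 0, "rx": 0, "ry": 0, "rz": 0, "grip": 0.3}
    - {"x": 0, "y": 0, "z": 0, "rx": 0, "ry": 0, "rz": 0, "grip": 0.1}
    - {"x": 0, "y": 0, "z": 0, "rx": 0, "ry": 0, "rz": 0, "grip": 0.1}
    - {"x": 0, "y": 0, "z": -0.03, "rx": 0, "ry": 0, "rz": 0, "grip": 0.1}
    - {"x": 0, "y": 0, "z": -0.08, "rx": 0, "ry": 0, "rz": 0, "grip": 0.1}
    - {"x": 0, "y": 0, "z": -0.15, "rx": 0, "ry": 0, "rz": 0, "grip": 0.1}
    - {"x": 0, "y": 0, "z": -0.2188, "rx": 0, "ry": 0, "rz": 0, "grip": 0.1}
    - {"x": 0, "y": 0, "z": -0.2188, "rx": 0, "ry": 0, "rz": 0, "grip": 0.1}

```text
t: 28.85
position: [0.6265, 0.0422, 0.2359]
tcp_rot: [180.0, -0.6, 10.0]
wrist_force: [-0.0, 0.4, -0.6]
gripper_width: 0.0392
grip_force: 0.0
```

Run:
```python
from plan import *
setcmd((624.1,41.2,230),10)
plan([(450,120,240,7,0)],[(432.5,332,200,7.4,0)],[(432.5,332,100,7.4,0),(432.5,332,34,7.4,0)],[(432.5,332,250,7.2,0)],[(430,70,250,7,0)],[(500,-100,250,7,0)])
```

```text
err mm (meas-cmd): [2.4 1.  5.9]
CALL
-0.263 -0.1797 -0.0167 | 0.0 -0.0 0.025 dist mm 191
CALL
0.0142 -0.3543 0.0667 | -0.0 -0.0 -0.0033 dist mm 216
CALL
-0.0 0.0 0.1667 | -0.0 -0.0 -0.0 dist mm 100
-0.0 0.0 0.2767 | -0.0 -0.0 -0.0 dist mm 166
CALL
-0.0 0.0 -0.36 | -0.0 -0.0 0.0016 dist mm 216
CALL
-0.0589 0.4327 -0.0 | -0.0 -0.0 0.0017 dist mm 262
CALL
0.0812 0.2955 -0.0 | -0.0 -0.0 -0.0 dist mm 184
```

Request:
drive_tool:
  rows:
    - {"x": -0.15, "y": -0.06, "z": -0.0167, "rx": 0, "ry": 0, "rz": 0.025, "grip": -0.72}
    - {"x": -0.263, "y": -0.1797, "z": -0.0167, "rx": 0, "ry": 0, "rz": 0.025, "grip": -0.72}
    - {"x": -0.263, "y": -0.1797, "z": -0.0167, "rx": 0, "ry": 0, "rz": 0.025, "grip": -0.72}
    - {"x": -0.263, "y": -0.1797, "z": -0.0167, "rx": 0, "ry": 0, "rz": 0.025, "grip": -0.72}
    - {"x": -0.263, "y": -0.1797, "z": -0.0167, "rx": 0, "ry": 0, "rz": 0.025, "grip": -0.72}
    - {"x": -0.263, "y": -0.1797, "z": -0.0167, "rx": 0, "ry": 0, "rz": 0.025, "grip": -0.72}
    - {"x": -0.263, "y": -0.1797, "z": -0.0167, "rx": 0, "ry": 0, "rz": 0.025, "grip": -0.72}

```text
t: 29.55
position: [0.4505, 0.1195, 0.2395]
tcp_rot: [180.0, -0.0, 6.9]
wrist_force: [0.2, 0.0, 0.3]
gripper_width: 0.0754
grip_force: 0.0
```

Request:
drive_tool:
  rows:
    - {"x": 0.0142, "y": -0.3543, "z": 0.0667, "rx": 0, "ry": 0, "rz": -0.0033, "grip": -0.72}
    - {"x": 0.0142, "y": -0.3543, "z": 0.0667, "rx": 0, "ry": 0, "rz": -0.0033, "grip": -0.72}
    - {"x": 0.0142, "y": -0.3543, "z": 0.0667, "rx": 0, "ry": 0, "rz": -0.0033, "grip": -0.72}
    - {"x": 0.0142, "y": -0.3543, "z": 0.0667, "rx": 0, "ry": 0, "rz": -0.0033, "grip": -0.72}
    - {"x": 0.0142, "y": -0.3543, "z": 0.0667, "rx": 0, "ry": 0, "rz": -0.0033, "grip": -0.72}
    - {"x": 0.0142, "y": -0.3543, "z": 0.0667, "rx": 0, "ry": 0, "rz": -0.0033, "grip": -0.72}
    - {"x": 0.0142, "y": -0.3543, "z": 0.0667, "rx": 0, "ry": 0, "rz": -0.0033, "grip": -0.72}
    - {"x": 0.0142, "y": -0.3543, "z": 0.0667, "rx": 0, "ry": 0, "rz": -0.0033, "grip": -0.72}
    - {"x": 0.0142, "y": -0.3543, "z": 0.0667, "rx": 0, "ry": 0, "rz": -0.0033, "grip": -0.72}

```text
t: 30.45
position: [0.4332, 0.3306, 0.1997]
tcp_rot: [180.0, -0.0, 7.2]
wrist_force: [-0.0, 0.8, 0.2]
gripper_width: 0.0753
grip_force: 0.0
```

Request:
drive_tool:
  rows:
    - {"x": 0, "y": 0, "z": 0.06, "rx": 0, "ry": 0, "rz": 0, "grip": -0.72}
    - {"x": 0, "y": 0, "z": 0.12, "rx": 0, "ry": 0, "rz": 0, "grip": -0.72}
    - {"x": 0, "y": 0, "z": 0.1667, "rx": 0, "ry": 0, "rz": 0, "grip": -0.72}
    - {"x": 0, "y": 0, "z": 0.2, "rx": 0, "ry": 0, "rz": 0, "grip": -0.72}
    - {"x": 0, "y": 0, "z": 0.23, "rx": 0, "ry": 0, "rz": 0, "grip": -0.72}
    - {"x": 0, "y": 0, "z": 0.255, "rx": 0, "ry": 0, "rz": 0, "grip": -0.72}
    - {"x": 0, "y": 0, "z": 0.2767, "rx": 0, "ry": 0, "rz": 0, "grip": -0.72}
    - {"x": 0, "y": 0, "z": 0.2767, "rx": 0, "ry": 0, "rz": 0, "grip": -0.72}

```text
t: 31.25
position: [0.4318, 0.3312, 0.0323]
tcp_rot: [179.9, 0.1, 7.4]
wrist_force: [-1.2, -0.7, -0.1]
gripper_width: 0.0754
grip_force: 0.0
```

Request:
drive_tool:
  rows:
    - {"x": 0, "y": 0, "z": 0, "rx": 0, "ry": 0, "rz": 0, "grip": 1}
    - {"x": 0, "y": 0, "z": 0, "rx": 0, "ry": 0, "rz": 0, "grip": 1}
    - {"x": 0, "y": 0, "z": 0, "rx": 0, "ry": 0, "rz": 0, "grip": 1}
    - {"x": 0, "y": 0, "z": 0, "rx": 0, "ry": 0, "rz": 0, "grip": 1}
    - {"x": 0, "y": 0, "z": 0, "rx": 0, "ry": 0, "rz": 0, "grip": 1}
  grip_force: 20

```text
t: 31.75
position: [0.4327, 0.3327, 0.0344]
tcp_rot: [-180.0, -0.1, 7.4]
wrist_force: [0.0, 0.4, 6.6]
gripper_width: 0.0599
grip_force: 20.0
```

Gripped at 60 mm. Lifting and carrying to the dark tray.

Request:
drive_tool:
  rows:
    - {"x": 0, "y": 0, "z": -0.03, "rx": 0, "ry": 0, "rz": 0, "grip": 1}
    - {"x": 0, "y": 0, "z": -0.09, "rx": 0, "ry": 0, "rz": 0, "grip": 1}
    - {"x": 0, "y": 0, "z": -0.16, "rx": 0, "ry": 0, "rz": 0, "grip": 1}
    - {"x": 0, "y": 0, "z": -0.23, "rx": 0, "ry": 0, "rz": 0, "grip": 1}
    - {"x": 0, "y": 0, "z": -0.3, "rx": 0, "ry": 0, "rz": 0.0016, "grip": 1}
    - {"x": 0, "y": 0, "z": -0.36, "rx": 0, "ry": 0, "rz": 0.0016, "grip": 1}
    - {"x": 0, "y": 0, "z": -0.36, "rx": 0, "ry": 0, "rz": 0.0016, "grip": 1}
    - {"x": 0, "y": 0, "z": -0.36, "rx": 0, "ry": 0, "rz": 0.0016, "grip": 1}

```text
t: 32.55
position: [0.4322, 0.3319, 0.2498]
tcp_rot: [180.0, -0.1, 7.2]
wrist_force: [0.6, -0.0, -1.9]
gripper_width: 0.0601
grip_force: 20.0
```

Request:
drive_tool:
  rows:
    - {"x": -0.0589, "y": 0.4327, "z": 0, "rx": 0, "ry": 0, "rz": 0.0017, "grip": 1}
    - {"x": -0.0589, "y": 0.4327, "z": 0, "rx": 0, "ry": 0, "rz": 0.0017, "grip": 1}
    - {"x": -0.0589, "y": 0.4327, "z": 0, "rx": 0, "ry": 0, "rz": 0.0017, "grip": 1}
    - {"x": -0.0589, "y": 0.4327, "z": 0, "rx": 0, "ry": 0, "rz": 0.0017, "grip": 1}
    - {"x": -0.0589, "y": 0.4327, "z": 0, "rx": 0, "ry": 0, "rz": 0.0017, "grip": 1}
    - {"x": -0.0589, "y": 0.4327, "z": 0, "rx": 0, "ry": 0, "rz": 0.0017, "grip": 1}
    - {"x": -0.0589, "y": 0.4327, "z": 0, "rx": 0, "ry": 0, "rz": 0.0017, "grip": 1}
    - {"x": -0.0589, "y": 0.4327, "z": 0, "rx": 0, "ry": 0, "rz": 0.0017, "grip": 1}

```text
t: 33.35
position: [0.4291, 0.0707, 0.2485]
tcp_rot: [-180.0, 0.1, 7.0]
wrist_force: [1.0, 1.0, -1.5]
gripper_width: 0.06
grip_force: 20.0
```

Request:
drive_tool:
  rows:
    - {"x": 0.0812, "y": 0.2955, "z": 0, "rx": 0, "ry": 0, "rz": 0, "grip": 1}
    - {"x": 0.0812, "y": 0.2955, "z": 0, "rx": 0, "ry": 0, "rz": 0, "grip": 1}
    - {"x": 0.0812, "y": 0.2955, "z": 0, "rx": 0, "ry": 0, "rz": 0, "grip": 1}
    - {"x": 0.0812, "y": 0.2955, "z": 0, "rx": 0, "ry": 0, "rz": 0, "grip": 1}
    - {"x": 0.0812, "y": 0.2955, "z": 0, "rx": 0, "ry": 0, "rz": 0, "grip": 1}
    - {"x": 0.0812, "y": 0.2955, "z": 0, "rx": 0, "ry": 0, "rz": 0, "grip": 1}
    - {"x": 0.0812, "y": 0.2955, "z": 0, "rx": 0, "ry": 0, "rz": 0, "grip": 1}

```text
t: 34.05
position: [0.4995, -0.0973, 0.2491]
tcp_rot: [-179.9, 0.0, 7.2]
wrist_force: [0.0, 0.3, -1.3]
gripper_width: 0.06
grip_force: 20.0
```

```bash
python3 look.py bheld; echo 'DARK=(622.3,-159,6.9)' >> plan.py
python3 - <<'E'
from plan import *
import pickle
d=pickle.load(open("bheld.pkl","rb"));g=d['frame'].astype(int)
print([(r,g[r,200].tolist()) for r in range(120,190,4)]);print([(r,g[r,215].sum()) for r in range(325,375,3)])
P=(-3.5,68,33.7);w=lambda dx,dz:tp(DARK,P,dx,dz,0,28)
plan([w(-14,60)],[w(-14,25),w(-14,3)],[w(0,3)])
E
```

```text
[ 0.49953299 -0.09728518  0.24905236] [ 0.  -0.7  0.2  0.   0.1 -0.   0.4]
[(120, [127, 119, 111]), (124, [125, 118, 109]), (128, [135, 127, 116]), (132, [134, 125, 115]), (136, [130, 121, 113]), (140, [132, 123, 113]), (144, [136, 126, 116]), (148, [141, 129, 118]), (152, [142, 132, 121]), (156, [134, 123, 115]), (160, [65, 40, 29]), (164, [67, 44, 25]), (168, [67, 42, 24]), (172, [72, 43, 28]), (176, [64, 39, 25]), (180, [121, 73, 43]), (184, [128, 80, 47]), (188, [133, 82, 51])]
[(325, np.int64(380)), (328, np.int64(373)), (331, np.int64(376)), (334, np.int64(214)), (337, np.int64(368)), (340, np.int64(364)), (343, np.int64(369)), (346, np.int64(363)), (349, np.int64(361)), (352, np.int64(368)), (355, np.int64(380)), (358, np.int64(375)), (361, np.int64(243)), (364, np.int64(247)), (367, np.int64(246)), (370, np.int64(167)), (373, np.int64(96))]
err mm (meas-cmd): [-0.5  2.6 -0.7]
CALL
0.2027 0.0091 0.2031 | 0.0001 -0.125 0.0008 dist mm 172
CALL
0.0 -0.0 0.0583 | 0.0 0.0 0.0 dist mm 35
0.0 -0.0 0.095 | 0.0 0.0 0.0 dist mm 57
CALL
0.0234 -0.0 -0.0 | 0.0 0.0 0.0 dist mm 14
```

Request:
drive_tool:
  rows:
    - {"x": 0.07, "y": 0.003, "z": 0.02, "rx": 0, "ry": -0.06, "rz": 0, "grip": 1}
    - {"x": 0.14, "y": 0.006, "z": 0.07, "rx": 0, "ry": -0.125, "rz": 0.0008, "grip": 1}
    - {"x": 0.2027, "y": 0.0091, "z": 0.12, "rx": 0, "ry": -0.125, "rz": 0.0008, "grip": 1}
    - {"x": 0.2027, "y": 0.0091, "z": 0.2031, "rx": 0, "ry": -0.125, "rz": 0.0008, "grip": 1}
    - {"x": 0.2027, "y": 0.0091, "z": 0.2031, "rx": 0, "ry": -0.125, "rz": 0.0008, "grip": 1}
    - {"x": 0.2027, "y": 0.0091, "z": 0.2031, "rx": 0, "ry": -0.125, "rz": 0.0008, "grip": 1}
    - {"x": 0.2027, "y": 0.0091, "z": 0.2031, "rx": 0, "ry": -0.125, "rz": 0.0008, "grip": 1}

```text
t: 34.8
position: [0.6219, -0.0901, 0.1309]
tcp_rot: [179.9, 14.8, 6.9]
wrist_force: [0.4, -0.1, -0.4]
gripper_width: 0.0597
grip_force: 20.0
```

Request:
drive_tool:
  rows:
    - {"x": 0, "y": 0, "z": 0.03, "rx": 0, "ry": 0, "rz": 0, "grip": 1}
    - {"x": 0, "y": 0, "z": 0.0583, "rx": 0, "ry": 0, "rz": 0, "grip": 1}
    - {"x": 0, "y": 0, "z": 0.0733, "rx": 0, "ry": 0, "rz": 0, "grip": 1}
    - {"x": 0, "y": 0, "z": 0.0833, "rx": 0, "ry": 0, "rz": 0, "grip": 1}
    - {"x": 0, "y": 0, "z": 0.09, "rx": 0, "ry": 0, "rz": 0, "grip": 1}
    - {"x": 0, "y": 0, "z": 0.095, "rx": 0, "ry": 0, "rz": 0, "grip": 1}
    - {"x": 0, "y": 0, "z": 0.095, "rx": 0, "ry": 0, "rz": 0, "grip": 1}

```text
t: 35.5
position: [0.6065, -0.0923, 0.0729]
tcp_rot: [180.0, 15.0, 6.9]
wrist_force: [-0.9, 0.2, -0.8]
gripper_width: 0.0599
grip_force: 20.0
```

Request:
drive_tool:
  rows:
    - {"x": 0.005, "y": 0, "z": 0, "rx": 0, "ry": 0, "rz": 0, "grip": 1}
    - {"x": 0.01, "y": 0, "z": 0, "rx": 0, "ry": 0, "rz": 0, "grip": 1}
    - {"x": 0.015, "y": 0, "z": 0, "rx": 0, "ry": 0, "rz": 0, "grip": 1}
    - {"x": 0.018, "y": 0, "z": 0, "rx": 0, "ry": 0, "rz": 0, "grip": 1}
    - {"x": 0.02, "y": 0, "z": 0, "rx": 0, "ry": 0, "rz": 0, "grip": 1}
    - {"x": 0.02, "y": 0, "z": 0, "rx": 0, "ry": 0, "rz": 0, "grip": 1}

```text
t: 36.1
position: [0.618, -0.0908, 0.0694]
tcp_rot: [180.0, 15.0, 6.9]
wrist_force: [0.2, -0.4, -1.1]
gripper_width: 0.06
grip_force: 20.0
```

At −2 mm there is no contact yet, so I'll go on in small steps.

Request:
drive_tool:
  rows:
    - {"x": 0.002, "y": 0, "z": 0, "rx": 0, "ry": 0, "rz": 0, "grip": 1}
    - {"x": 0.0035, "y": 0, "z": 0, "rx": 0, "ry": 0, "rz": 0, "grip": 1}
    - {"x": 0.0035, "y": 0, "z": 0, "rx": 0, "ry": 0, "rz": 0, "grip": 1}

```text
t: 36.4
position: [0.6186, -0.0906, 0.0692]
tcp_rot: [180.0, 15.2, 6.9]
wrist_force: [-5.7, -0.3, 3.7]
gripper_width: 0.0598
grip_force: 20.0
```

Request:
drive_tool:
  rows:
    - {"x": 0.001, "y": 0, "z": 0, "rx": 0, "ry": 0, "rz": 0, "grip": 1}
    - {"x": 0.002, "y": 0, "z": 0, "rx": 0, "ry": 0, "rz": 0, "grip": 1}
    - {"x": 0.002, "y": 0, "z": 0, "rx": 0, "ry": 0, "rz": 0, "grip": 1}

```text
t: 36.7
position: [0.6188, -0.0905, 0.0691]
tcp_rot: [-180.0, 15.3, 6.9]
wrist_force: [-8.2, 0.6, 5.4]
gripper_width: 0.0601
grip_force: 20.0
```

Request:
drive_tool:
  rows:
    - {"x": -0.0015, "y": 0, "z": 0.002, "rx": 0, "ry": 0, "rz": 0, "grip": 1}
    - {"x": -0.0015, "y": 0, "z": 0.004, "rx": 0, "ry": 0, "rz": 0, "grip": 1}
    - {"x": -0.0015, "y": 0, "z": 0.004, "rx": 0, "ry": 0, "rz": 0, "grip": 1}

```text
t: 37.0
position: [0.6182, -0.0909, 0.0667]
tcp_rot: [180.0, 15.2, 6.9]
wrist_force: [-6.2, 0.6, 2.2]
gripper_width: 0.06
grip_force: 20.0
```

Request:
drive_tool:
  rows:
    - {"x": 0, "y": 0, "z": 0.001, "rx": 0, "ry": 0, "rz": 0, "grip": 1}
    - {"x": 0, "y": 0, "z": 0.002, "rx": 0, "ry": 0, "rz": 0, "grip": 1}
    - {"x": 0, "y": 0, "z": 0.003, "rx": 0, "ry": 0, "rz": 0, "grip": 1}
    - {"x": 0, "y": 0, "z": 0.003, "rx": 0, "ry": 0, "rz": 0, "grip": 1}

```text
t: 37.4
position: [0.6181, -0.0909, 0.0665]
tcp_rot: [180.0, 15.1, 6.9]
wrist_force: [-5.8, 0.7, 12.3]
gripper_width: 0.0597
grip_force: 20.0
```

Request:
drive_tool:
  rows:
    - {"x": 0, "y": 0, "z": 0, "rx": 0, "ry": 0, "rz": 0, "grip": -0.5}
    - {"x": 0, "y": 0, "z": 0, "rx": 0, "ry": 0, "rz": 0, "grip": -0.7}
    - {"x": 0, "y": 0, "z": 0, "rx": 0, "ry": 0, "rz": 0, "grip": -0.9}
    - {"x": 0, "y": 0, "z": 0, "rx": 0, "ry": 0, "rz": 0, "grip": -0.9}
    - {"x": 0, "y": 0, "z": 0, "rx": 0, "ry": 0, "rz": 0, "grip": -0.9}
    - {"x": 0, "y": 0, "z": -0.03, "rx": 0, "ry": 0, "rz": 0, "grip": -0.9}
    - {"x": 0, "y": 0, "z": -0.09, "rx": 0, "ry": 0, "rz": 0, "grip": -0.9}
    - {"x": 0, "y": 0, "z": -0.1667, "rx": 0, "ry": 0, "rz": 0, "grip": -0.9}
    - {"x": 0, "y": 0, "z": -0.1667, "rx": 0, "ry": 0, "rz": 0, "grip": -0.9}
    - {"x": 0, "y": 0, "z": -0.1667, "rx": 0, "ry": 0, "rz": 0, "grip": -0.9}

```text
t: 38.4
position: [0.6455, -0.0875, 0.1625]
tcp_rot: [180.0, 14.9, 6.9]
wrist_force: [-0.2, -0.8, -0.5]
gripper_width: 0.0832
grip_force: 0.0
```

Run:
```python
from plan import *
w=tp(DARK,(-3.5,68,33.7),.4,98.8,0,28);setcmd(w[:3],6.9,15)
C=(432,-163);D=(630.3,-230)
plan([(432,-163,220,-5,0)],[(*C,110,-5,0),(*C,54,-5,0)],[(*C,200,-5,0)],[(540,-220,200,-5,0)],[(*D,200,-5,0),(*D,110,-5,0),(*D,70,-5,0)])
```

```text
err mm (meas-cmd): [0.4 0.3 0.6]
CALL
-0.3803 0.0818 0.0016 | 0.013 0.1245 0.0986 dist mm 233
CALL
0.0 0.0001 0.1833 | -0.0 0.0001 -0.0 dist mm 110
0.0 0.0001 0.2767 | -0.0 0.0001 -0.0 dist mm 166
CALL
0.0001 -0.0 -0.2434 | -0.0 -0.0 -0.0 dist mm 146
CALL
0.1875 0.0789 0.0001 | -0.0 -0.0 -0.0 dist mm 122
CALL
0.1514 0.0035 -0.0 | -0.0 -0.0 -0.0 dist mm 91
0.1514 0.0035 0.15 | -0.0 -0.0 -0.0 dist mm 128
0.1514 0.0035 0.2166 | -0.0 -0.0 -0.0 dist mm 159
```

Request:
drive_tool:
  rows:
    - {"x": -0.07, "y": 0.01, "z": -0.05, "rx": 0, "ry": 0.03, "rz": 0, "grip": -1}
    - {"x": -0.15, "y": 0.03, "z": -0.05, "rx": 0.006, "ry": 0.07, "rz": 0.05, "grip": -1}
    - {"x": -0.3803, "y": 0.0818, "z": 0.0016, "rx": 0.013, "ry": 0.1245, "rz": 0.0986, "grip": -1}
    - {"x": -0.3803, "y": 0.0818, "z": 0.0016, "rx": 0.013, "ry": 0.1245, "rz": 0.0986, "grip": -1}
    - {"x": -0.3803, "y": 0.0818, "z": 0.0016, "rx": 0.013, "ry": 0.1245, "rz": 0.0986, "grip": -1}
    - {"x": -0.3803, "y": 0.0818, "z": 0.0016, "rx": 0.013, "ry": 0.1245, "rz": 0.0986, "grip": -1}
    - {"x": -0.3803, "y": 0.0818, "z": 0.0016, "rx": 0.013, "ry": 0.1245, "rz": 0.0986, "grip": -1}
    - {"x": -0.3803, "y": 0.0818, "z": 0.0016, "rx": 0.013, "ry": 0.1245, "rz": 0.0986, "grip": -1}
    - {"x": -0.3803, "y": 0.0818, "z": 0.0016, "rx": 0.013, "ry": 0.1245, "rz": 0.0986, "grip": -1}

```text
t: 39.3
position: [0.4326, -0.1621, 0.219]
tcp_rot: [-180.0, 0.0, -4.9]
wrist_force: [0.3, 0.3, -1.2]
gripper_width: 0.0879
grip_force: 0.0
```

Request:
drive_tool:
  rows:
    - {"x": 0, "y": 0, "z": 0.07, "rx": 0, "ry": 0, "rz": 0, "grip": -1}
    - {"x": 0, "y": 0, "z": 0.13, "rx": 0, "ry": 0, "rz": 0, "grip": -1}
    - {"x": 0, "y": 0, "z": 0.1833, "rx": 0, "ry": 0, "rz": 0, "grip": -1}
    - {"x": 0, "y": 0, "z": 0.215, "rx": 0, "ry": 0, "rz": 0, "grip": -1}
    - {"x": 0, "y": 0, "z": 0.24, "rx": 0, "ry": 0, "rz": 0, "grip": -1}
    - {"x": 0, "y": 0, "z": 0.26, "rx": 0, "ry": 0, "rz": 0, "grip": -1}
    - {"x": 0, "y": 0, "z": 0.2767, "rx": 0, "ry": 0, "rz": 0, "grip": -1}
    - {"x": 0, "y": 0, "z": 0.2767, "rx": 0, "ry": 0, "rz": 0, "grip": -1}

```text
t: 40.1
position: [0.4313, -0.1623, 0.0524]
tcp_rot: [-180.0, 0.1, -5.0]
wrist_force: [-0.8, -1.0, 0.6]
gripper_width: 0.0879
grip_force: 0.0
```

Request:
drive_tool:
  rows:
    - {"x": 0, "y": 0, "z": 0, "rx": 0, "ry": 0, "rz": 0, "grip": -0.8}
    - {"x": 0, "y": 0, "z": 0, "rx": 0, "ry": 0, "rz": 0, "grip": -0.6}
    - {"x": 0, "y": 0, "z": 0, "rx": 0, "ry": 0, "rz": 0, "grip": -0.4}
    - {"x": 0, "y": 0, "z": 0, "rx": 0, "ry": 0, "rz": 0, "grip": 0}
    - {"x": 0, "y": 0, "z": 0, "rx": 0, "ry": 0, "rz": 0, "grip": 1}
    - {"x": 0, "y": 0, "z": 0, "rx": 0, "ry": 0, "rz": 0, "grip": 1}
    - {"x": 0, "y": 0, "z": 0, "rx": 0, "ry": 0, "rz": 0, "grip": 1}
  grip_force: 20

```text
t: 40.8
position: [0.4321, -0.163, 0.0542]
tcp_rot: [180.0, -0.1, -5.0]
wrist_force: [-0.8, 0.8, 6.1]
gripper_width: 0.0652
grip_force: 20.0
```

Gripped at 65 mm on the rim. Lifting and carrying.

Request:
drive_tool:
  rows:
    - {"x": 0, "y": 0, "z": -0.015, "rx": 0, "ry": 0, "rz": 0, "grip": 1}
    - {"x": 0, "y": 0, "z": -0.05, "rx": 0, "ry": 0, "rz": 0, "grip": 1}
    - {"x": 0, "y": 0, "z": -0.1, "rx": 0, "ry": 0, "rz": 0, "grip": 1}
    - {"x": 0, "y": 0, "z": -0.15, "rx": 0, "ry": 0, "rz": 0, "grip": 1}
    - {"x": 0, "y": 0, "z": -0.2, "rx": 0, "ry": 0, "rz": 0, "grip": 1}
    - {"x": 0, "y": 0, "z": -0.2434, "rx": 0, "ry": 0, "rz": 0, "grip": 1}
    - {"x": 0, "y": 0, "z": -0.2434, "rx": 0, "ry": 0, "rz": 0, "grip": 1}

```text
t: 41.5
position: [0.4331, -0.1633, 0.2031]
tcp_rot: [179.9, -0.3, -5.0]
wrist_force: [0.1, -0.8, -2.1]
gripper_width: 0.0654
grip_force: 20.0
```

Request:
drive_tool:
  rows:
    - {"x": 0.04, "y": 0.017, "z": 0, "rx": 0, "ry": 0, "rz": 0, "grip": 1}
    - {"x": 0.09, "y": 0.038, "z": 0, "rx": 0, "ry": 0, "rz": 0, "grip": 1}
    - {"x": 0.14, "y": 0.059, "z": 0, "rx": 0, "ry": 0, "rz": 0, "grip": 1}
    - {"x": 0.1875, "y": 0.0789, "z": 0, "rx": 0, "ry": 0, "rz": 0, "grip": 1}
    - {"x": 0.1875, "y": 0.0789, "z": 0, "rx": 0, "ry": 0, "rz": 0, "grip": 1}
    - {"x": 0.1875, "y": 0.0789, "z": 0, "rx": 0, "ry": 0, "rz": 0, "grip": 1}

```text
t: 42.1
position: [0.5386, -0.2195, 0.1979]
tcp_rot: [-179.9, 0.2, -5.0]
wrist_force: [0.1, -0.5, -2.4]
gripper_width: 0.0652
grip_force: 20.0
```

Request:
drive_tool:
  rows:
    - {"x": 0.05, "y": 0.001, "z": 0, "rx": 0, "ry": 0, "rz": 0, "grip": 1}
    - {"x": 0.11, "y": 0.003, "z": 0, "rx": 0, "ry": 0, "rz": 0, "grip": 1}
    - {"x": 0.1514, "y": 0.0035, "z": 0.02, "rx": 0, "ry": 0, "rz": 0, "grip": 1}
    - {"x": 0.1514, "y": 0.0035, "z": 0.06, "rx": 0, "ry": 0, "rz": 0, "grip": 1}
    - {"x": 0.1514, "y": 0.0035, "z": 0.11, "rx": 0, "ry": 0, "rz": 0, "grip": 1}
    - {"x": 0.1514, "y": 0.0035, "z": 0.15, "rx": 0, "ry": 0, "rz": 0, "grip": 1}
    - {"x": 0.1514, "y": 0.0035, "z": 0.185, "rx": 0, "ry": 0, "rz": 0, "grip": 1}
    - {"x": 0.1514, "y": 0.0035, "z": 0.205, "rx": 0, "ry": 0, "rz": 0, "grip": 1}
    - {"x": 0.1514, "y": 0.0035, "z": 0.2166, "rx": 0, "ry": 0, "rz": 0, "grip": 1}
    - {"x": 0.1514, "y": 0.0035, "z": 0.2166, "rx": 0, "ry": 0, "rz": 0, "grip": 1}

```text
t: 43.1
position: [0.6292, -0.2296, 0.0692]
tcp_rot: [-180.0, 0.1, -5.0]
wrist_force: [-0.1, 0.1, -1.1]
gripper_width: 0.0652
grip_force: 20.0
```

Request:
drive_tool:
  rows:
    - {"x": 0, "y": 0, "z": 0.0015, "rx": 0, "ry": 0, "rz": 0, "grip": 1}
    - {"x": 0, "y": 0, "z": 0.003, "rx": 0, "ry": 0, "rz": 0, "grip": 1}
    - {"x": 0, "y": 0, "z": 0.0045, "rx": 0, "ry": 0, "rz": 0, "grip": 1}
    - {"x": 0, "y": 0, "z": 0.0045, "rx": 0, "ry": 0, "rz": 0, "grip": 1}

```text
t: 43.5
position: [0.63, -0.2299, 0.0674]
tcp_rot: [180.0, -0.0, -5.0]
wrist_force: [-0.4, -0.0, -2.2]
gripper_width: 0.0652
grip_force: 20.0
```

Request:
drive_tool:
  rows:
    - {"x": 0, "y": 0, "z": 0.001, "rx": 0, "ry": 0, "rz": 0, "grip": 1}
    - {"x": 0, "y": 0, "z": 0.002, "rx": 0, "ry": 0, "rz": 0, "grip": 1}
    - {"x": 0, "y": 0, "z": 0.0025, "rx": 0, "ry": 0, "rz": 0, "grip": 1}
    - {"x": 0, "y": 0, "z": 0.0025, "rx": 0, "ry": 0, "rz": 0, "grip": 1}

```text
t: 43.9
position: [0.6303, -0.2299, 0.0664]
tcp_rot: [180.0, -0.1, -5.0]
wrist_force: [-1.0, 0.2, 5.3]
gripper_width: 0.0652
grip_force: 20.0
```

Contact felt. I'll ease the grip, open, rise and withdraw.

Request:
drive_tool:
  rows:
    - {"x": 0, "y": 0, "z": 0, "rx": 0, "ry": 0, "rz": 0, "grip": 1}
    - {"x": 0, "y": 0, "z": 0, "rx": 0, "ry": 0, "rz": 0, "grip": 1}
  grip_force: 4

```text
t: 44.1
position: [0.6302, -0.2298, 0.066]
tcp_rot: [180.0, -0.0, -5.0]
wrist_force: [-0.9, 0.9, 5.2]
gripper_width: 0.0653
grip_force: 4.0
```

Request:
drive_tool:
  rows:
    - {"x": 0, "y": 0, "z": 0, "rx": 0, "ry": 0, "rz": 0, "grip": -0.6}
    - {"x": 0, "y": 0, "z": 0, "rx": 0, "ry": 0, "rz": 0, "grip": -0.8}
    - {"x": 0, "y": 0, "z": 0, "rx": 0, "ry": 0, "rz": 0, "grip": -1}
    - {"x": 0, "y": 0, "z": 0, "rx": 0, "ry": 0, "rz": 0, "grip": -1}
    - {"x": 0, "y": 0, "z": -0.03, "rx": 0, "ry": 0, "rz": 0, "grip": -1}
    - {"x": 0, "y": 0, "z": -0.1, "rx": 0, "ry": 0, "rz": 0, "grip": -1}
    - {"x": 0, "y": 0, "z": -0.18, "rx": 0, "ry": 0, "rz": 0, "grip": -1}
    - {"x": 0, "y": 0, "z": -0.26, "rx": 0, "ry": 0, "rz": 0, "grip": -1}
    - {"x": 0, "y": 0, "z": -0.3, "rx": 0, "ry": 0, "rz": 0, "grip": -1}
    - {"x": 0, "y": 0, "z": -0.3, "rx": 0, "ry": 0, "rz": 0, "grip": -1}

```text
t: 45.1
position: [0.6318, -0.2303, 0.2505]
tcp_rot: [179.9, -0.4, -5.0]
wrist_force: [0.5, -0.4, 0.4]
gripper_width: 0.0875
grip_force: 0.0
```

Request:
drive_tool:
  rows:
    - {"x": -0.37, "y": 0.2, "z": 0, "rx": 0, "ry": 0, "rz": 0, "grip": -1}
    - {"x": -0.37, "y": 0.2, "z": 0, "rx": 0, "ry": 0, "rz": 0, "grip": -1}
    - {"x": -0.37, "y": 0.2, "z": 0, "rx": 0, "ry": 0, "rz": 0, "grip": -1}
    - {"x": -0.37, "y": 0.2, "z": 0, "rx": 0, "ry": 0, "rz": 0, "grip": -1}
    - {"x": -0.37, "y": 0.2, "z": 0, "rx": 0, "ry": 0, "rz": 0, "grip": -1}
    - {"x": -0.37, "y": 0.2, "z": 0, "rx": 0, "ry": 0, "rz": 0, "grip": -1}
    - {"x": -0.37, "y": 0.2, "z": 0, "rx": 0, "ry": 0, "rz": 0, "grip": -1}
    - {"x": -0.37, "y": 0.2, "z": 0, "rx": 0, "ry": 0, "rz": 0, "grip": -1}

```text
t: 45.9
position: [0.3993, -0.3292, 0.2451]
tcp_rot: [-180.0, -0.0, -4.9]
wrist_force: [0.1, -0.0, 0.5]
gripper_width: 0.088
grip_force: 0.0
```

Run:
```python
from h import *
t=cams.snapshot("top");s=cams.snapshot("side")
a=cv2.resize(t['frame'][105:205,105:425],(800,250),interpolation=cv2.INTER_CUBIC)
b=cv2.resize(s['frame'][85:265,100:340],(453,340),interpolation=cv2.INTER_CUBIC)
o=np.zeros((590,800,3),np.uint8);o[:250]=a;o[250:,:453]=b
cv2.imwrite("pics/fin.png",o[:,:,::-1]);print(status.observe()['t'])
```

```text
46.0
```

View pics/fin.png

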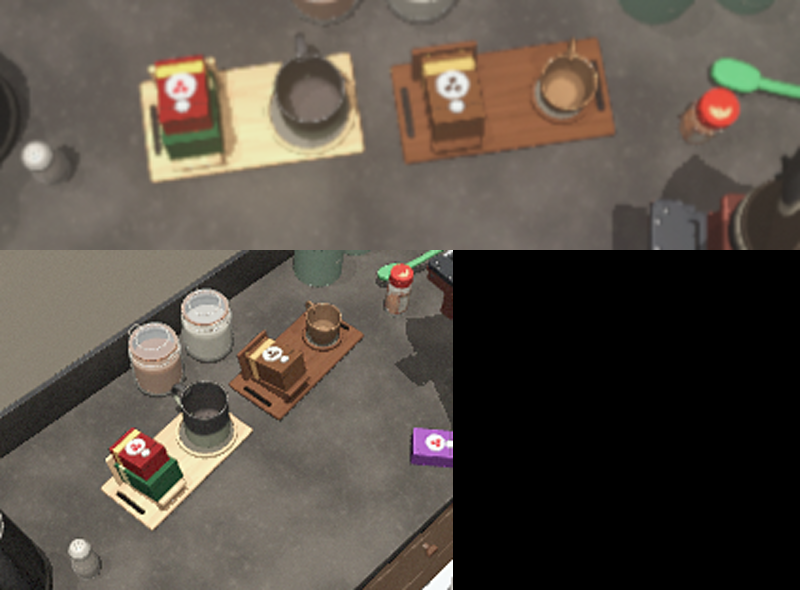

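The final picture shows both trays made up: the red-on-green stack against the backstop at (183,105), the mug in its well at (310,92), the brown carton at (453,95) and the cup in its well at (567,88). The salt shaker and spice jar have not moved.

```bash
python3 -c "
from plant import workorder
print(workorder.hand_in())"
```

```text
the job is handed in; nothing more can be done
None
```

Both trays are made up and the job is handed in at about 46 s: all five items were set in the order asked, and the last pictures show them in place with the salt shaker and spice jar unmoved; no verdict came back on hand-in.

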